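Stand the jar up and press-turn its sprung cap shut

ROBOT

A 7-joint arm with a two-finger parallel gripper is mounted at the origin on the work surface. World frame = base frame: x ahead of the robot, y to its left, z up, the work surface at z = 0. Lengths are in m, angles in degrees, forces in N, time in s.
With the tool pointing down it reaches from about 0.425 to 0.875 m from the base axis. Payload 4.7 kg.
Tool frame: the origin (TCP) lies midway between the tips of the shut fingers; the grasp point (between the pads) lies 19 mm behind it; z points along the fingers, x is the direction in which the jaws open and shut, and the axes are right-handed (so a half turn about z gives the same grasp; the last joint's range is limited). The gripper opens to 87 mm and grips with 3 to 60 N. Pads are 19 mm wide; open, the fingers measure 117 mm over their backs; the gripper's body (75 mm by 190 mm) begins 51 mm behind the grasp point.
Start: joints at [76.782, 18.392, -4.016, 83.108, 1.295, 78.541, -3.26], TCP at [0.158, -0.631, 0.223] pointing down, gripper open.
Joint ranges: [-163.93, 163.93], [-17.29, 119.83], [-79.2, 71.16], [3.27, 140.29], [-89.18, 269.18], [5.43, 117.66], [-154.24, 154.24]. Speed limits (degrees/s): [147.25, 147.25, 180, 180, 180, 180, 180].

INTERFACE

Orientations are given as [roll, pitch, yaw] about the fixed x, y, z axes, in that order (R = Rz(yaw) Ry(pitch) Rx(roll)).
In Python, from cell import env gives the robot as it stands.
- The arm moves only by the tool carry_out, never from a script. Its argument "plan" is a list of rows, each an object with "grip": the closure, from 0 (fully open) to 1 (shut); "dp": the shift along the tool's x, y, z in m, a list of three; "rotation": the turn, a rotation vector about the tool's x, y, z in degrees, a list of three. In form: [{"grip": grip, "dp": [dx, dy, dz], "rotation": [wx, wy, wz]}, ...]. A call has 1 to 8 rows; each row shifts and turns the pose as measured when the row begins, along the tool's axes as they then stand; what a row does not reach is not made up. A row lasts 1/12 s, in which the tool goes at most 41.7 mm and 7.16 degrees, less where a joint would pass 70% of its speed; a pose out of reach is approached as far as the arm can. A call is refused whole if a number of a shift passes 0.0417 or a number of a turn 7.16, either way. A call with a gripper value outside its range is refused whole. The fingers move at their own pace and stop on an object; "force" is the grip in N (left out, the last holds). Time passes only in rows, so rows that do not move let the fingers close. It gives the time, the measured TCP pose, the force and the opening at its end, in the units of the state.
- env.get_obs(): the state, without advancing time (a new reading comes with each control period).
- env.read_camera(name): name is "side" or "top"; returns the picture (480x640x3 uint8, red, green, blue); there is no depth.
- env.camera_params(name): a dict with "fx", "fy", "cx", "cy" (pixels), "R" (3x3) and "t" (3): a world point X has camera coordinates R X + t. Camera axes: x right, y down, z forward; pixel columns grow to the right and rows downward; lengths in m; the calibration is good to about 2 mm. A picture is of the moment at which its call begins. camera_params takes no time and is no camera call.
- env.sign_off(): hands the job in, once; it reports no verdict.
The state is a dict: "time_s": time; "qpos": joint angles; "joint_velocities": joint speeds; "effort": joint torques, N m; "tool_pos": TCP position; "tool_rot": TCP orientation; "force": force on the tool from outside, world axes, zero at the start; "wrist_torque": the same for the moment, N m; "grip_width": finger opening in m.
Only numpy, scipy, OpenCV 4.12 (cv2) and the standard library are available. Lean on these libraries where they do the work, as an engineer would, in place of code of your own. Each camera call takes 0.05 s, during which the arm holds its last target. There are 200 camera calls.

TASK

The square glass jar was left lying on its side with its sprung steel cap still open: stand it upright in the square bamboo stand, fully down between the rails, and let go of it. Then take the cap by its bar, press it down against its spring and turn it clockwise (seen from above) until it catches, and let go so that it springs up into the catch. Last, press the locked cap down once more to the bottom of its spring travel to confirm it is seated, and come away, leaving the jar standing locked in the stand and the other things where they are.

Things in the scene. Friction and masses are not known exactly. Their poses are not given: they have to be found in the camera images.
- jar: pale square glass jar, body 56 x 56 x 90 mm long, with sprung steel cap 134 mm over all, 270 to 460 g. Starts lying on the table, cap roughly to +y. Origin: centre of its bottom face; +x along its axis to the cap (up when standing); y, z square to its sides (lying: z up). Cap disc 48 mm across, 104 to 116 mm along +x, with a grip bar on top up to 134 mm
- stand: square pale bamboo stand fixed to the table, 94 x 94 mm. Origin: centre of its underside, z up, x and y square to its sides. Floor 12 mm above the table; four rails, 14 mm thick, rise to 26 mm and leave a 66 x 66 mm square opening, which takes the jar any of four ways round
- cap_press (a joint): how far the cap is pressed down along the jar's axis (m): 0 up, 0.010 at the hard bottom of its travel. The spring pushes back with about 4 N at 0, 9 N at 0.0065, 11 N at 0.010. Open, it stands at 0; locked and let go, at about 0.003. It can turn from open to locked only while pressed deeper than about 0.0065
- cap_turn (a joint): turn of the cap on the jar (rad), growing clockwise seen from above the cap. Open: 0 to 0.3; at about 0.35 a stop inside blocks it unless it is pressed. Past about 1.15 it can spring up into the catch and is then locked; hard stop at 1.35. Turning takes about 0.1 N m
- cap_grip (a point): middle of the cap's straight steel grip bar (42 mm long, 12 mm thick, 18 mm tall), 9 mm above the cap disc; 125 mm along +x from the jar's bottom with the cap up. x as the jar's axis, y along the bar, z across its thickness (turns with the cap; at cap_turn 0 its y is the jar's y)
- cap_top (a point): centre of the top face of the grip bar, 134 mm along +x from the jar's bottom with the cap up; axes as cap_grip
- onggi: bystander: dark lidded onggi pot, 112 mm across, 118 mm tall; origin under its centre
- round_jar: bystander: round glass jar with steel cap, 72 mm across, 105 mm tall; origin under its centre
- spoon_rest: bystander: white plastic spoon rest 110 x 70 mm, 16 mm tall, with a wooden spoon fixed on it that reaches 80 mm towards its -x; origin under its centre
- dish: bystander: white ceramic bowl, 100 mm across, 42 mm tall; origin under its centre
- tin: bystander: plain metal tin, 66 mm across, 85 mm tall; origin under its centre
Not all that is in view belongs to the job. Leave any yellow look-alike of the jar alone. Of the things that look like the stand, take the one that is farthest to the robot's left at the start.

How it is judged:
By the outcome, as a careful person would: the job done as asked, in the order asked, and still so for the second after the job is handed in, with the robot touching nothing.
It also fails if it takes over 69 s, if anything falls off the work surface, if the arm or the gripper's body presses on something with over 40 N, if the wrist force passes 120 N, or if a joint passes its speed limit or range.

## Working session

There is one attempt and no reset: what is moved stays moved. The work goes in short steps, Python scripts to look and compute and a tool call to move; the robot and the scene stay as the last step left them, time stands still between calls to the robot, and variables do not carry over. Pictures are saved under pics/ and viewed, about 8 in all and at most 12, crops included, and the job is handed in when it is done.

Besides the shell and the picture viewer there is one more tool, called after "Request:" as name([rows], argument=value, ...), one row to a line, values as JSON. carry_out: Moves the arm, as the interface text tells. Its arguments: {"type":"object","properties":{"plan":{"type":"array","items":{"type":"object","properties":{"grip":{"type":"number"},"dp":{"type":"array","items":{"type":"number"}},"rotation":{"type":"array","items":{"type":"number"}}}}},"force":{"type":"number"}},"required":["plan"]}

```bash
ls; mkdir -p pics; python3 - <<'E'
from cell import env
import cv2
for n in("top","side"):
    im=env.read_camera(n); cv2.imwrite(f"pics/{n}0.png",im[:,:,::-1]); p=env.camera_params(n); print(n,p)
o=env.get_obs(); print(o)
E
```

```text
pics
top {'fx': 546.0478537305197, 'fy': 546.0478537305197, 'cx': 320.95581447826964, 'cy': 241.95717870862453, 'R': array([[ 0.02626467, -0.99924467,  0.0286403 ],
       [-0.98579347, -0.03064442, -0.16514283],
       [ 0.16589576, -0.02389599, -0.98585373]]), 't': array([-0.05544029,  0.5886971 ,  1.23506053])}
side {'fx': 434.3357162052385, 'fy': 434.3357162052385, 'cx': 314.4858915893982, 'cy': 240.70042896894506, 'R': array([[-0.88987957, -0.4561803 ,  0.00372676],
       [-0.33606931,  0.65000865, -0.68157624],
       [ 0.30849922, -0.60777322, -0.73173762]]), 't': array([0.51537335, 0.25966418, 0.97043991])}
{'time_s': 0.1, 'qpos': array([76.78181311, 18.43413696, -4.01532606, 83.16496224,  1.29563715,
       78.54077579, -3.26041443]), 'joint_velocities': array([-0.0088123 , -0.18962061,  0.03896134, -0.19428115, -0.09548724,
       -0.02938629, -0.06480438]), 'effort': array([ 1.44607031e-05, -4.92571664e+01, -4.05661231e-01, -3.13393986e+01,
       -6.41450426e-02,  3.96774570e-02,  6.33404284e-05]), 'tool_pos': array([ 0.15736868, -0.63017793,  0.22160436]), 'tool_rot': array([ 1.79993999e+02,  9.46133690e-02, -7.59727711e+01]), 'force': array([ 0.32660223,  0.11664033, -0.49195997]), 'wrist_torque': array([-0.01683889, -0.01924114,  0.01561601]), 'grip_width': 0.08709193439051237}
```

View pics/top0.png

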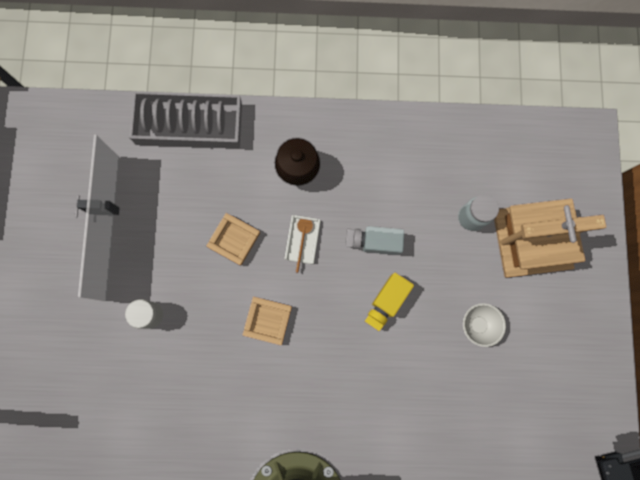

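View pics/side0.png

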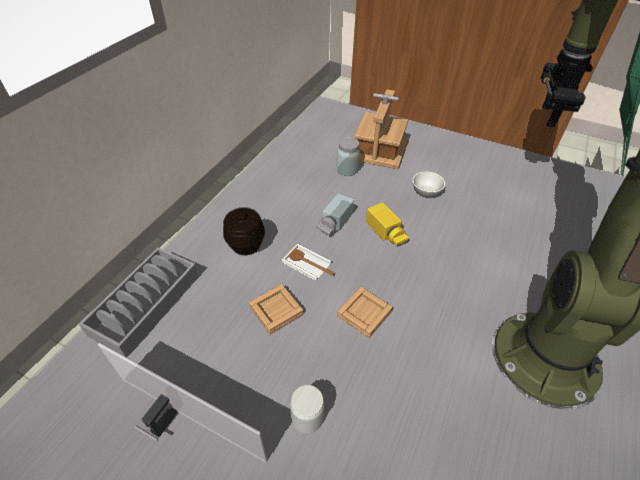

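Top view: the pale jar is at (376,240) with its cap to the left (+y), and the yellow look-alike at (390,300). The two stand candidates are at (234,240) and (268,321). The first looks farther left (+y); I'll measure both and check a crop.

```bash
cat > h.py <<'E'
import numpy as np, cv2
from cell import env
def ray(n,u,v,z):
    p=env.camera_params(n); R=np.array(p["R"]); t=np.array(p["t"])
    d=R.T@np.array([(u-p["cx"])/p["fx"],(v-p["cy"])/p["fy"],1]); c=-R.T@t
    return c+d*(z-c[2])/d[2]
def proj(n,X):
    p=env.camera_params(n); c=np.array(p["R"])@X+np.array(p["t"])
    return np.array([p["fx"]*c[0]/c[2]+p["cx"],p["fy"]*c[1]/c[2]+p["cy"]])
def blobs(m,amin=150):
    m=cv2.morphologyEx(m.astype(np.uint8)*255,cv2.MORPH_OPEN,np.ones((3,3)))
    return [c for c in cv2.findContours(m,cv2.RETR_EXTERNAL,cv2.CHAIN_APPROX_NONE)[0] if cv2.contourArea(c)>amin]
E
python3 - <<'E'
from h import *
im=cv2.imread("pics/top0.png"); hsv=cv2.cvtColor(im,cv2.COLOR_BGR2HSV)
for (u,v) in [(376,240),(395,240),(355,238),(234,240),(268,321),(460,400)]: print(u,v,hsv[v,u])
def rep(name,m,z,roi):
    x0,y0,x1,y1=roi; mm=np.zeros_like(m); mm[y0:y1,x0:x1]=m[y0:y1,x0:x1]
    for c in blobs(mm):
        pts=np.array([ray("top",*(q+0.0),z)[:2] for q in c[:,0].astype(float)],np.float32)
        r=cv2.minAreaRect(pts*1000); print(name,cv2.minAreaRect(c),"-> mm",np.round(r[0],1),np.round(r[1],1),round(r[2],1))
H,S,V=[hsv[...,i].astype(int) for i in range(3)]
rep("stand",(H>5)&(H<22)&(S>70)&(V>110),.026,(190,200,280,350))
g=(S>25)&(H>70)&(H<105)
rep("glass",g,.056,(330,215,420,265))
a=cv2.resize(im[200:350,200:420],None,fx=3.5,fy=3.5,interpolation=cv2.INTER_CUBIC); cv2.imwrite("pics/crop0.png",a)
E
```

```text
376 240 [ 87  17 152]
395 240 [ 85  18 152]
355 238 [  0   6 163]
234 240 [ 17 102 188]
268 321 [ 17 101 187]
460 400 [  8   7 150]
stand ((265.3823547363281, 319.9706115722656), (37.593021392822266, 40.01837158203125), 14.03624439239502) -> mm [405.6  85.3] [87.4 92.2] 77.7
stand ((232.8083953857422, 238.47389221191406), (38.940399169921875, 40.219573974609375), 30.379125595092773) -> mm [596.2 171.6] [93.9 94.9] 62.5
```

View pics/crop0.png

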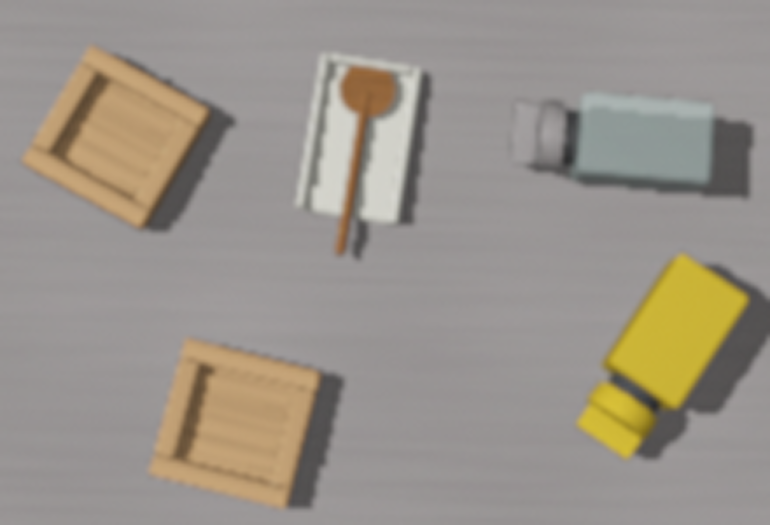

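The stand at (234,240) px measures y=0.172, against y=0.085 for the one at (268,321), so it is the target. Next: the jar's outline.

```bash
python3 - <<'E'
from h import *
im=cv2.imread("pics/top0.png"); hsv=cv2.cvtColor(im,cv2.COLOR_BGR2HSV)
H,S,V=[hsv[...,i].astype(int) for i in range(3)]
print("col385 S",S[220:262,385].tolist());print("V",V[220:262,385].tolist())
print("row240 S",S[240,340:420].tolist());print("V",V[240,340:420].tolist())
m=(S>12)&(H>70)&(H<105)&(V>110); mm=np.zeros_like(m); mm[215:265,330:415]=m[215:265,330:415]
for c in blobs(mm): 
    r=cv2.minAreaRect(c);b=cv2.boxPoints(r); print(r); 
    for q in b: print(np.round(q,1), [np.round(ray("top",*q,z)[:2]*1000,1).tolist() for z in(.056,0)])
im=cv2.imread("pics/side0.png"); hsv=cv2.cvtColor(im,cv2.COLOR_BGR2HSV)
H,S,V=[hsv[...,i].astype(int) for i in range(3)]
m=(S>25)&(H>70)&(H<110)&(V>90); mm=np.zeros_like(m); mm[180:245,310:360]=m[180:245,310:360]
for c in blobs(mm): print("side",cv2.boundingRect(c))
a=np.hstack([cv2.resize(cv2.imread("pics/side0.png")[185:245,305:365],None,fx=6,fy=6,interpolation=cv2.INTER_CUBIC),
 cv2.resize(cv2.imread("pics/top0.png")[215:265,340:410],None,fx=6,fy=7.2,interpolation=cv2.INTER_CUBIC)]);cv2.imwrite("pics/crop1.png",a);print(a.shape)
E
```

```text
col385 S [7, 7, 5, 5, 7, 7, 7, 2, 11, 12, 13, 13, 14, 16, 20, 18, 20, 18, 17, 17, 17, 17, 18, 18, 17, 17, 17, 18, 18, 19, 18, 15, 12, 5, 4, 5, 7, 7, 7, 7, 7, 7]
V [156, 156, 155, 154, 155, 154, 153, 154, 167, 176, 178, 176, 166, 155, 153, 153, 154, 153, 152, 152, 152, 152, 153, 153, 153, 153, 153, 153, 152, 146, 125, 99, 85, 94, 129, 150, 153, 153, 152, 151, 151, 152]
row240 S [5, 7, 7, 7, 5, 7, 5, 6, 6, 6, 6, 6, 5, 7, 7, 5, 5, 7, 7, 5, 6, 5, 6, 7, 8, 18, 19, 18, 18, 20, 18, 20, 18, 20, 18, 18, 17, 17, 17, 17, 15, 17, 17, 17, 17, 17, 17, 17, 17, 17, 17, 20, 18, 18, 18, 18, 17, 19, 17, 17, 18, 17, 17, 16, 0, 9, 9, 6, 6, 9, 6, 6, 6, 9, 8, 6, 7, 7, 7, 7]
V [154, 155, 155, 155, 152, 147, 152, 161, 161, 160, 159, 158, 152, 138, 141, 154, 156, 155, 153, 150, 135, 103, 79, 77, 92, 127, 150, 155, 155, 155, 154, 154, 154, 154, 153, 153, 152, 152, 152, 152, 152, 152, 152, 152, 152, 152, 152, 152, 152, 152, 152, 153, 152, 152, 152, 152, 151, 151, 151, 151, 152, 151, 138, 110, 84, 82, 83, 83, 82, 83, 82, 83, 83, 81, 95, 129, 150, 153, 153, 153]
((383.7416687011719, 239.4793243408203), (38.31758499145508, 22.129302978515625), 4.573921203613281)
[363.8 249. ] [[575.4, -139.1], [584.3, -144.9]]
[365.5 226.9] [[628.2, -142.5], [639.4, -148.5]]
[403.7 230. ] [[623.7, -233.0], [634.7, -243.0]]
[402. 252.] [[570.9, -228.9], [579.6, -238.7]]
(360, 780, 3)
```

View pics/crop1.png

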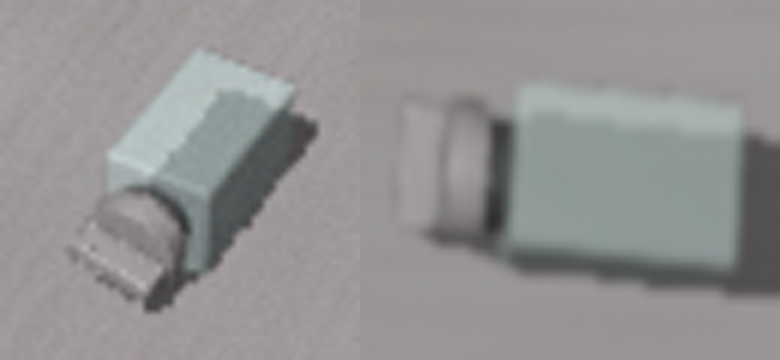

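Side crop: the jar's top face and cap are clear, with the bar roughly horizontal, so cap_turn is near 0. Jar: bottom centre at about (0.597,-0.231), axis yaw about 87.3°. Moving above it now.

Request:
carry_out([
  {"grip": 0, "dp": [-0.021, -0.034, 0], "rotation": [0, 0, 0]},
  {"grip": 0, "dp": [-0.021, -0.034, 0], "rotation": [0, 0, 0]},
  {"grip": 0, "dp": [-0.021, -0.034, 0], "rotation": [0, 0, 0]},
  {"grip": 0, "dp": [-0.021, -0.034, 0], "rotation": [0, 0, 0]},
  {"grip": 0, "dp": [-0.021, -0.034, 0], "rotation": [0, 0, 0]},
  {"grip": 0, "dp": [-0.021, -0.034, 0], "rotation": [0, 0, 0]},
  {"grip": 0, "dp": [-0.021, -0.034, 0], "rotation": [0, 0, 0]},
  {"grip": 0, "dp": [-0.021, -0.034, 0], "rotation": [0, 0, 0]},
])

```text
time_s: 0.77
tool_pos: [0.3769, -0.4008, 0.2145]
tool_rot: [179.4, 0.4, -77.4]
force: [0.1, -0.8, 0.1]
grip_width: 0.0867
```

Request:
carry_out([
  {"grip": 0, "dp": [-0.021, -0.034, 0], "rotation": [0, 0, 0]},
  {"grip": 0, "dp": [-0.021, -0.034, 0], "rotation": [0, 0, 0]},
  {"grip": 0, "dp": [-0.021, -0.034, 0], "rotation": [0, 0, 0]},
  {"grip": 0, "dp": [-0.021, -0.034, 0], "rotation": [0, 0, 0]},
  {"grip": 0, "dp": [-0.021, -0.034, 0], "rotation": [0, 0, 0]},
  {"grip": 0, "dp": [-0.021, -0.034, 0], "rotation": [0, 0, 0]},
  {"grip": 0, "dp": [-0.021, -0.034, 0], "rotation": [0, 0, 0]},
  {"grip": 0, "dp": [-0.021, -0.034, 0], "rotation": [0, 0, 0]},
])

```text
time_s: 1.43
tool_pos: [0.6118, -0.1647, 0.2104]
tool_rot: [179.2, 0.4, -77.5]
force: [-0.1, -0.1, 0.7]
grip_width: 0.0869
```

```bash
cat > log.py <<'E'
from h import *
import json
o=env.get_obs(); r=[np.array(o[k]).tolist() for k in("qpos","tool_pos","tool_rot")]
open("log.jsonl","a").write(json.dumps(r)+"\n")
print(round(o["time_s"],2),*[np.round(a,4).tolist() for a in r],"F",np.round(o["force"],1),"T",np.round(o["wrist_torque"],2),"w",round(o["grip_width"],4))
E
echo '[[76.78181311,18.43413696,-4.01532606,83.16496224,1.29563715,78.54077579,-3.26041443],[0.15736868,-0.63017793,0.22160436],[179.993999,0.0946133690,-75.9727711]]' >log.jsonl
python3 log.py
```

```text
1.43 [34.1115, 19.5023, -27.2422, 85.0298, 8.8743, 78.4966, -71.1836] [0.6118, -0.1647, 0.2104] [179.2302, 0.3926, -77.4938] F [-0.1 -0.1  0.7] T [ 0.02 -0.11 -0.03] w 0.0869
```

Request:
carry_out([
  {"grip": 0, "dp": [0, 0, 0], "rotation": [0, 0, -7]},
  {"grip": 0, "dp": [0, 0, 0], "rotation": [0, 0, -7]},
  {"grip": 0, "dp": [0, 0, 0], "rotation": [0, 0, -7]},
  {"grip": 0, "dp": [0, 0, 0], "rotation": [0, 0, -7]},
  {"grip": 0, "dp": [0, 0, 0], "rotation": [0, 0, -7]},
  {"grip": 0, "dp": [0, 0, 0], "rotation": [0, 0, -7]},
  {"grip": 0, "dp": [0, 0, 0], "rotation": [0, 0, -7]},
  {"grip": 0, "dp": [0, 0, 0], "rotation": [0, 0, -7]},
])

```text
time_s: 2.1
tool_pos: [0.6173, -0.1456, 0.2043]
tool_rot: [-179.6, 1.3, -20.0]
force: [-0.4, -0.3, -0.9]
grip_width: 0.087
```

```bash
python3 log.py
```

```text
2.1 [39.2465, 21.7343, -36.2834, 84.7375, 12.1082, 78.9022, -17.6749] [0.6173, -0.1456, 0.2043] [-179.5564, 1.3436, -20.0033] F [-0.4 -0.3 -0.9] T [-0.02 -0.07  0.06] w 0.087
```

```bash
cat > kin.py <<'E'
import numpy as np, json, itertools
from scipy.spatial.transform import Rotation as Ro
from scipy.optimize import least_squares
def fk(q,p,s):
    # p: d1,L2,L3,L4,a3,a4,a6 ,yaw7
    R=Ro.from_euler('z',s[0]*q[0],degrees=True); X=np.array([0,0,p[0]])
    def go(v):
        nonlocal X; X=X+R.apply(v)
    R=R*Ro.from_euler('y',q[1],degrees=True); go([p[4],0,p[1]])
    R=R*Ro.from_euler('z',s[1]*q[2],degrees=True)*Ro.from_euler('y',q[3],degrees=True); go([p[5],0,p[2]])
    R=R*Ro.from_euler('z',s[2]*q[4],degrees=True)*Ro.from_euler('y',q[5],degrees=True); go([p[6],0,p[3]])
    return X,R*Ro.from_euler('z',s[3]*q[6]+p[7],degrees=True)
D=[json.loads(l) for l in open("log.jsonl")]
def res(p,s):
    r=[]
    for q,x,e in D:
        X,R=fk(q,p,s); r+=list((X-x)*1e3)+list((R*Ro.from_euler('xyz',e,degrees=True).inv()).as_rotvec(degrees=True))
    return np.array(r)
def fit():
    best=None
    for s in itertools.product((1,-1),repeat=4):
        for y0 in(0,180):
            f=least_squares(lambda p:np.r_[res(p,s),(p[4:7]*30)],[.35,.4,.4,.2,0,0,0,y0])
            if best is None or f.cost<best[0]: best=(f.cost,f.x,s)
    return best
if __name__=="__main__":
    c,p,s=fit(); print(c,np.round(p,3),s); print(np.round(res(p,s),1)); json.dump([list(p),s],open("kin.json","w"))
E
python3 kin.py
```

```text
275.51309058725803 [ 7.360e-01  5.550e-01  4.810e-01  1.016e+00 -1.000e-03 -7.300e-02
  8.000e-03  1.800e+02] (-1, -1, -1, -1)
[22.6  4.6  0.1  0.  -0.  -0.  -0.4  1.3  0.6  0.  -0.   0.  -1.9 -2.9
 -0.7  0.  -0.   0. ]
```

Request:
carry_out([
  {"grip": 0, "dp": [0, 0, 0], "rotation": [0, 0, -7]},
  {"grip": 0, "dp": [0, 0, 0], "rotation": [0, 0, -7]},
  {"grip": 0, "dp": [0, 0, 0], "rotation": [0, 0, -3]},
  {"grip": 0, "dp": [0, 0, 0.01], "rotation": [-7, 0, 0]},
  {"grip": 0, "dp": [0, 0, 0.01], "rotation": [-7, 0, 0]},
  {"grip": 0, "dp": [0, 0, 0], "rotation": [-6, 0, 0]},
  {"grip": 0, "dp": [0, 0, 0], "rotation": [0, 0, 0]},
])

```text
time_s: 2.68
tool_pos: [0.6147, -0.1533, 0.1801]
tool_rot: [160.2, 1.4, -2.7]
force: [-0.3, 2.3, -1.4]
grip_width: 0.087
```

```bash
python3 log.py; python3 kin.py
```

```text
2.68 [28.5978, 21.7932, -35.7789, 90.0315, 32.6135, 78.6903, -16.6397] [0.6147, -0.1533, 0.1801] [160.2111, 1.3532, -2.7489] F [-0.3  2.3 -1.4] T [ 0.54 -0.1   0.01] w 0.087
286.5145418602274 [ 3.12e-01  3.79e-01  4.72e-01  3.55e-01  7.40e-02 -2.20e-02  6.00e-03
  1.80e+02] (-1, -1, -1, -1)
[22.3  5.8 -0.9  0.  -0.  -0.   1.8  2.1  0.1  0.  -0.   0.  -3.3 -3.6
 -1.   0.  -0.   0.   0.7  0.2  1.8  0.   0.   0. ]
```

```bash
sed -i 's/go(\[p\[4\],0,p\[1\]\])/go([p[4],p[8],p[1]])/; s/go(\[p\[5\],0,p\[2\]\])/go([p[5],p[9],p[2]])/; s/p\[4:7\]\*30)/np.r_[p[4:7],p[8:10]]*20),(p[:4]-[.34,.4,.4,.3])*3/; s/0,0,0,y0\]/0,0,0,y0,0,0]/' kin.py; python3 kin.py
```

```text
0.21812470316175062 [ 2.50e-01  4.67e-01  5.12e-01  3.69e-01  0.00e+00 -0.00e+00 -1.00e-03
  1.80e+02 -1.60e-02 -1.10e-02] (-1, -1, -1, -1)
[ 0.  -0.   0.1  0.  -0.  -0.   0.   0.   0.   0.  -0.   0.  -0.   0.
  0.   0.  -0.   0.  -0.  -0.  -0.1  0.   0.   0. ]
```

```bash
cat > ik.py <<'E'
from kin import *
p,s=json.load(open("kin.json")); p=np.array(p)
lo=np.array([-163.93,-17.29,-79.2,3.27,-89.18,5.43,-154.24]);hi=np.array([163.93,119.83,71.16,140.29,269.18,117.66,154.24])
def tR(az,th):
    a,t=np.radians([az,th]); z=np.array([np.cos(a)*np.cos(t),np.sin(a)*np.cos(t),-np.sin(t)]); x=np.array([np.sin(a),-np.cos(a),0])
    return Ro.from_matrix(np.c_[x,np.cross(z,x),z])
def ik(X,R,q0,w=.01):
    def f(q):
        x,r=fk(q,p,s); return np.r_[(x-X)*1e3,(r*R.inv()).as_rotvec(degrees=True)*3,w*(q-q0)]
    o=least_squares(f,np.clip(q0,lo+1,hi-1),bounds=(lo+.5,hi-.5)); x,r=fk(o.x,p,s)
    return o.x,np.linalg.norm(x-X)*1e3,(r*R.inv()).magnitude()*57.3
E
python3 - <<'E'
from ik import *
q0=np.array(D[-1][0])
for az in(62.5,-27.5,152.5,-117.5):
  for th in(0,20):
    for h in(.072,.16):
      R=tR(az,th); X=np.array([.596,.172,h])+.019*R.as_matrix()[:,2]
      q,e,er=ik(X,R,q0); print(az,th,h,np.round(q),round(e,1),round(er,1))
E
```

```text
62.5 0 0.072 [ 84. 106. -76. 119.  13.  26.   9.] 0.0 0.0
62.5 0 0.16 [ 82.  88. -79. 122. -20.  24.  27.] 0.0 0.0
62.5 20 0.072 [ 78.  79. -79. 122.  14.  19. -11.] 0.0 0.0
62.5 20 0.16 [ 77.  56. -79. 122. -34.  25.  19.] 0.0 0.0
-27.5 0 0.072 [  58.  -17.  -79.  134.   30.    6. -154.] 67.8 49.1
-27.5 0 0.16 [  58.  -17.  -79.  128.   33.   13. -154.] 28.6 46.0
-27.5 20 0.072 [ -98.   51.   71.  120.    1.   21. -154.] 38.7 23.2
-27.5 20 0.16 [  56.  -17.  -79.  128.   27.   17. -154.] 25.4 29.7
152.5 0 0.072 [ 26.  88. -66.  52.  -3. 117.  23.] 11.6 10.6
152.5 0 0.16 [ 30.  88. -77.  55.  -2. 117.  12.] 11.8 10.7
152.5 20 0.072 [ 17.  75. -48.  51.  -3. 117.  37.] 1.9 1.7
152.5 20 0.16 [ 22.  70. -57.  54.  -3. 117.  29.] 4.8 4.4
-117.5 0 0.072 [-62.  88.  63.  55.   3. 117. 154.] 9.2 8.4
-117.5 0 0.16 [-63.  79.  59.  59.  12. 117. 154.] 10.7 9.7
-117.5 20 0.072 [-53.  74.  45.  53.   4. 117. 140.] 0.1 0.1
-117.5 20 0.16 [-60.  73.  63.  57.  -2. 117. 153.] 2.6 2.4
```

```bash
python3 - <<'E'
from ik import *
q0=np.array(D[-1][0]); rng=np.random.default_rng(0)
for az in(62.5,-27.5,152.5,-117.5):
  for th in(10,20):
      R=tR(az,th); h=.10; X=np.array([.596,.172,h])+.019*R.as_matrix()[:,2]; S=[]
      for k in range(25):
        q1=lo+rng.random(7)*(hi-lo)
        q,e,er=ik(X,R,q1,.002)
        if e<1 and er<1 and q[1]<80: S.append((np.min(np.r_[q-lo,hi-q]),np.abs(q-q0).max(),q))
      print(az,th,len(S))
      for m,d,q in sorted(S,key=lambda a:a[1])[:4]: print("  ",round(m),round(d),np.round(q))
E
```

```text
62.5 10 14
   10 76 [ 75.  71. -70. 122. -43.  26.  43.]
   1 121 [ 42.  39. -30. 123. -89.  60.  68.]
   1 121 [ 42.  39. -30. 123. -89.  60.  68.]
   1 121 [ 42.  39. -30. 123. -89.  60.  68.]
62.5 20 24
   1 59 [ 77.  72. -79. 122.  -4.  20.   1.]
   1 59 [ 77.  72. -79. 122.  -4.  20.   1.]
   1 59 [ 77.  72. -79. 122.  -4.  20.   1.]
   1 59 [ 77.  72. -79. 122.  -4.  20.   1.]
-27.5 10 15
   14 126 [-77.  37.  27. 127.  88.  63. 110.]
   14 126 [-72.  36.  21. 126.  90.  66. 110.]
   14 126 [-70.  35.  19. 126.  91.  68. 110.]
   14 127 [-66.  34.  14. 126.  92.  70. 110.]
-27.5 20 9
   13 136 [-71.  27.  23. 127.  86.  58. 120.]
   14 137 [-56.  26.   6. 127.  90.  64. 120.]
   13 137 [-86.  32.  39. 127.  81.  50. 120.]
   13 137 [-89.  33.  43. 128.  79.  47. 121.]
152.5 10 0
152.5 20 0
-117.5 10 0
-117.5 20 15
   1 164 [-57.  76.  57.  55.  -3. 117. 147.]
   1 164 [-57.  76.  57.  55.  -3. 117. 147.]
   1 164 [-57.  76.  57.  55.  -3. 117. 147.]
   1 164 [-57.  76.  57.  55.  -3. 117. 147.]
```

```bash
cat > sim.py <<'E'
from ik import *
def step(q,dp,rot):
    X,R=fk(q,p,s); return ik(X+R.apply(dp),R*Ro.from_rotvec(rot,degrees=True),q,.02)[0]
def go(q,X,R,n):  # n interpolated steps to a world pose
    for k in range(n):
        x,r=fk(q,p,s); d=(r.inv()*R).as_rotvec()/(n-k)
        q=ik(x+(X-x)/(n-k),r*Ro.from_rotvec(d),q,.02)[0]
    return q
E
python3 - <<'E'
from sim import *
q=np.array(D[1][0])
for k in range(8): q=step(q,[0,0,0],[0,0,-7])
print(np.round(q),np.round(D[2][0]))
for k in range(3): q=step(q,[0,0,0],[0,0,-5.7])
for k in range(3): q=step(q,[0,0,.0],[-6.7,0,0])
print(np.round(q),np.round(D[3][0]))
q=np.array(D[3][0])
Rg=tR(87.3,90)*Ro.from_euler('x',-20,degrees=True); print(Rg.as_euler('xyz',degrees=True))
q=go(q,np.array([.5995,-.1775,.013]),Rg,6); print("grasp",np.round(q))
q=go(q,np.array([.56,-.10,.25]),Rg,8); print("lift",np.round(q))
qa=q
for name,seq in {"A":[(-27.5,20)],"B":[(30,70),(-27.5,20)],"C":[(30,70),(-27.5,70),(-27.5,20)],"E":[(62.5,20)]}.items():
    q=qa
    for az,th in seq:
        R=tR(az,th) ; 
        X=np.array([.56,.05 if (az,th)!=seq[-1] else .172,.25])+.019*R.as_matrix()[:,2]
        q=go(q,X,R,12); x,r=fk(q,p,s); print(name,az,th,np.round(q),np.round((x-X)*1e3))
    X=np.array([.596,.172,.072])+.019*R.as_matrix()[:,2]
    q=go(q,X,R,8); x,r=fk(q,p,s);print(name,"end",np.round(q),np.round((x-X)*1e3),round((r.inv()*R).magnitude()*57,1))
E
```

```text
[ 40.  21. -36.  85.  12.  79. -17.] [ 39.  22. -36.  85.  12.  79. -18.]
[ 30.  20. -36.  88.  32.  81. -16.] [ 29.  22. -36.  90.  33.  79. -17.]
[160.    0.   -2.7]
grasp [ 28.  29. -32. 101.  41.  62. -26.]
lift [ 29.  11. -39.  94.  27.  83. -17.]
A -27.5 20 [  39.  -17.  -68.  120.   30.   39. -154.] [12. -8. 10.]
A end [  58.  -17.  -79.  135.   25.    6. -154.] [-35. -26.  52.] 32.9
B 30 70 [ 36.  -4. -36. 109. -15.  58. -54.] [ 0. -0.  0.]
B -27.5 20 [  39.  -17.  -68.  120.   30.   39. -154.] [12. -8. 10.]
B end [  58.  -17.  -79.  135.   25.    6. -154.] [-35. -26.  52.] 32.9
C 30 70 [ 36.  -4. -36. 109. -15.  58. -54.] [ 0. -0.  0.]
C -27.5 70 [  38.   -3.  -52.  108.   12.   60. -137.] [-0. -0.  0.]
C -27.5 20 [  39.  -17.  -68.  120.   30.   39. -154.] [12. -8. 10.]
C end [  58.  -17.  -79.  135.   25.    6. -154.] [-35. -26.  52.] 32.9
E 62.5 20 [ 49.   8. -37. 126. -81.  62.  38.] [ 0. -0.  0.]
E end [ 43.  36. -34. 123. -84.  49.  61.] [-0. -0.  0.] 0.0
```

```bash
python3 - <<'E'
from sim import *
for th in (14,20,25):
    Rg=tR(87.3,90)*Ro.from_euler('x',-th,degrees=True); z=Rg.as_matrix()[:,2]
    g=np.array([.600,-.171,.031])
    q=go(np.array(D[3][0]),g+.019*z,Rg,6); print(th,"grasp",np.round(q))
    q=go(q,np.array([.58,-.16,.20])+.019*z,Rg,6)
    for nm,wp in {"a":[],"b":[((.55,-.05,.22),87.3,th)],"c":[((.58,-.16,.2),62.5,90-th if 0 else th)]}.items():
        qq=q
        for P,az,t in wp+[((.58,.12,.2),62.5,th),((.596,.172,.13),62.5,th),((.596,.172,.072),62.5,th)]:
            R=tR(az,t); X=np.array(P)+.019*R.as_matrix()[:,2]; qq=go(qq,X,R,12); x,r=fk(qq,p,s)
            print(" ",nm,P,np.round(qq),np.round(np.linalg.norm(x-X)*1e3),"m",round(np.min(np.r_[qq-lo,hi-qq])))
E
```

```text
14 grasp [ 33.  29. -33. 101.  35.  60. -19.]
  a (0.58, 0.12, 0.2) [ 68.  30. -54. 123. -72.  55.  46.] 0.0 m 18
  a (0.596, 0.172, 0.13) [ 61.  41. -53. 123. -76.  45.  57.] 0.0 m 13
  a (0.596, 0.172, 0.072) [ 58.  49. -49. 122. -75.  42.  64.] 0.0 m 14
  b (0.55, -0.05, 0.22) [ 68.  45. -47.  94. -37.  88.  32.] 0.0 m 30
  b (0.58, 0.12, 0.2) [ 73.  34. -60. 122. -67.  52.  44.] 0.0 m 18
  b (0.596, 0.172, 0.13) [ 65.  45. -58. 123. -71.  41.  55.] 0.0 m 17
  b (0.596, 0.172, 0.072) [ 62.  53. -54. 122. -71.  38.  61.] 0.0 m 18
  c (0.58, -0.16, 0.2) [ 79.  42. -44.  99. -47.  76.  35.] 0.0 m 35
  c (0.58, 0.12, 0.2) [ 73.  34. -60. 122. -68.  52.  44.] 0.0 m 18
  c (0.596, 0.172, 0.13) [ 65.  45. -58. 123. -71.  41.  55.] 0.0 m 17
  c (0.596, 0.172, 0.072) [ 62.  53. -54. 122. -71.  38.  62.] 0.0 m 18
20 grasp [ 28.  29. -32. 101.  41.  62. -26.]
  a (0.58, 0.12, 0.2) [ 64.  23. -50. 122. -71.  56.  41.] 0.0 m 18
  a (0.596, 0.172, 0.13) [ 57.  33. -50. 123. -75.  44.  50.] 0.0 m 14
  a (0.596, 0.172, 0.072) [ 55.  42. -47. 122. -76.  41.  58.] 0.0 m 14
  b (0.55, -0.05, 0.22) [
[... 653 characters left out ...]
 (0.596, 0.172, 0.13) [ 53.  28. -48. 123. -73.  44.  44.] 0.0 m 16
  a (0.596, 0.172, 0.072) [ 52.  36. -46. 123. -74.  39.  52.] 0.0 m 15
  b (0.55, -0.05, 0.22) [ 65.  37. -43.  94. -35.  86.  31.] 0.0 m 32
  b (0.58, 0.12, 0.2) [ 67.  20. -54. 121. -65.  53.  34.] 0.0 m 19
  b (0.596, 0.172, 0.13) [ 59.  31. -54. 122. -69.  40.  42.] 0.0 m 18
  b (0.596, 0.172, 0.072) [ 57.  40. -52. 122. -69.  36.  50.] 0.0 m 18
  c (0.58, -0.16, 0.2) [ 74.  34. -39. 100. -45.  74.  31.] 0.0 m 40
  c (0.58, 0.12, 0.2) [ 67.  20. -54. 121. -65.  53.  34.] 0.0 m 19
  c (0.596, 0.172, 0.13) [ 59.  31. -54. 122. -69.  40.  42.] 0.0 m 18
  c (0.596, 0.172, 0.072) [ 57.  40. -52. 122. -69.  36.  50.] 0.0 m 18
```

```bash
cat > to.py <<'E'
# usage: to.py x y z(grasp point) az th : distance in tool axes (move along straight line + rotvec)
import sys; from ik import *; from h import env
a=[float(v) for v in sys.argv[1:]]; o=env.get_obs()
R=tR(a[3],90)*Ro.from_euler('x',a[4],degrees=True) ; X=np.array(a[:3])+.019*R.as_matrix()[:,2]
r=Ro.from_euler('xyz',o["tool_rot"],degrees=True)
print("total dp tool",np.round(r.inv().apply(X-o["tool_pos"]),4),"rot",np.round((r.inv()*R).as_rotvec(degrees=True),1),"| tcp target",np.round(X,4),"| world d",np.round(X-o["tool_pos"],4))
E
python3 to.py .602 -.130 .144 87.3 -20;python3 to.py .600 -.171 .031 87.3 -20
```

```text
total dp tool [-0.0125 -0.0336  0.0455] rot [-0.2  1.3  0.4] | tcp target [ 0.6017 -0.1365  0.1261] | world d [-0.013   0.0168 -0.0539]
total dp tool [-0.0099 -0.0332  0.1657] rot [-0.2  1.3  0.4] | tcp target [ 0.5997 -0.1775  0.0131] | world d [-0.015  -0.0242 -0.1669]
```

Request:
carry_out([
  {"grip": 0, "dp": [-0.005, -0.016, 0.01], "rotation": [-0.1, 0.7, 0.2]},
  {"grip": 0, "dp": [-0.005, -0.016, 0.02], "rotation": [-0.1, 0.6, 0.2]},
  {"grip": 0, "dp": [0, 0, 0.025], "rotation": [0, 0, 0]},
  {"grip": 0, "dp": [0, 0, 0.025], "rotation": [0, 0, 0]},
  {"grip": 0, "dp": [0, 0, 0.02], "rotation": [0, 0, 0]},
  {"grip": 0, "dp": [0, 0, 0], "rotation": [0, 0, 0]},
])

```text
time_s: 3.18
tool_pos: [0.6044, -0.156, 0.072]
tool_rot: [160.8, -0.1, -2.7]
force: [-1.1, -0.6, -1.4]
grip_width: 0.0866
```

```bash
python3 log.py;python3 to.py .600 -.171 .031 87.3 -20; python3 - <<'E'
from h import *
a=env.read_camera("top")[190:290,320:440,::-1];b=env.read_camera("side")[150:270,280:400,::-1]
cv2.imwrite("pics/a1.png",np.hstack([cv2.resize(a,(480,400),interpolation=2),cv2.resize(b,(400,400),interpolation=2)])[:,:800])
E
```

```text
3.18 [28.535, 25.4049, -34.2264, 98.6266, 36.4042, 66.9125, -22.7192] [0.6044, -0.156, 0.072] [160.7738, -0.072, -2.6705] F [-1.1 -0.6 -1.4] T [ 0.36 -0.12 -0.03] w 0.0866
total dp tool [-0.0038  0.0011  0.0627] rot [-0.8 -0.1  0. ] | tcp target [ 0.5997 -0.1775  0.0131] | world d [-0.0048 -0.0215 -0.0589]
```

View pics/a1.png

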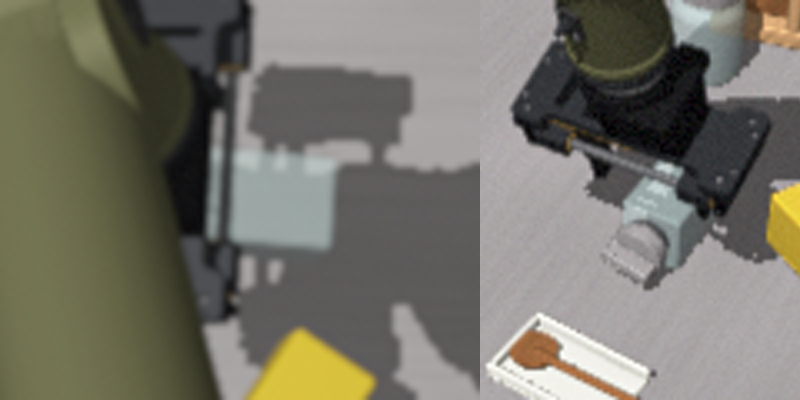

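The crop shows the fingers either side of the jar at about (640,190), with the gripper body clear of the cap. Descending.

Request:
carry_out([
  {"grip": 0, "dp": [-0.004, 0.001, 0.01], "rotation": [-0.8, 0, 0]},
  {"grip": 0, "dp": [0, 0, 0.016], "rotation": [0, 0, 0]},
  {"grip": 0, "dp": [0, 0, 0.016], "rotation": [0, 0, 0]},
  {"grip": 0, "dp": [0, 0, 0.012], "rotation": [0, 0, 0]},
  {"grip": 0, "dp": [0, 0, 0.006], "rotation": [0, 0, 0]},
  {"grip": 0, "dp": [0, 0, 0], "rotation": [0, 0, 0]},
])

```text
time_s: 3.78
tool_pos: [0.6061, -0.1779, 0.0195]
tool_rot: [160.0, -0.9, -2.6]
force: [0.3, 0.1, 0.7]
grip_width: 0.0871
```

```bash
python3 log.py;python3 to.py .600 -.171 .031 87.3 -20
```

```text
3.78 [28.3415, 28.8585, -32.0579, 100.8615, 40.6435, 61.4659, -25.6137] [0.6061, -0.1779, 0.0195] [159.9542, -0.8752, -2.6434] F [0.3 0.1 0.7] T [ 0.36 -0.06  0.03] w 0.0871
total dp tool [-0.0065 -0.0023  0.0058] rot [ 0.  -0.8 -0.2] | tcp target [ 0.5997 -0.1775  0.0131] | world d [-0.0064  0.0004 -0.0063]
```

Request:
carry_out([
  {"grip": 0, "dp": [-0.006, -0.002, 0.006], "rotation": [0, -0.8, -0.2]},
  {"grip": 0, "dp": [0, 0, 0], "rotation": [0, 0, 0]},
  {"grip": 0.4, "dp": [0, 0, 0], "rotation": [0, 0, 0]},
  {"grip": 1, "dp": [0, 0, 0], "rotation": [0, 0, 0]},
  {"grip": 1, "dp": [0, 0, 0], "rotation": [0, 0, 0]},
  {"grip": 1, "dp": [0, 0, 0], "rotation": [0, 0, 0]},
  {"grip": 1, "dp": [0, 0, 0], "rotation": [0, 0, 0]},
], force=45)

```text
time_s: 4.37
tool_pos: [0.6005, -0.1767, 0.0131]
tool_rot: [160.0, -0.0, -2.7]
force: [-0.1, 0.8, -0.2]
grip_width: 0.0614
```

```bash
python3 log.py;python3 to.py .600 -.171 .031 87.3 -20
```

```text
4.37 [28.2218, 29.3163, -31.9926, 101.1044, 40.6537, 61.7143, -25.6913] [0.6005, -0.1767, 0.0131] [159.9966, -0.0326, -2.6631] F [-0.1  0.8 -0.2] T [ 0.38 -0.12  0.  ] w 0.0614
total dp tool [-0.0008  0.0008  0.0002] rot [ 0. -0.  0.] | tcp target [ 0.5997 -0.1775  0.0131] | world d [-0.0009 -0.0008  0.0001]
```

Request:
carry_out([
  {"grip": 1, "dp": [0, 0, 0], "rotation": [0, 0, 0]},
  {"grip": 1, "dp": [0, 0, 0], "rotation": [0, 0, 0]},
  {"grip": 1, "dp": [0, 0, 0], "rotation": [0, 0, 0]},
  {"grip": 1, "dp": [0, 0, 0], "rotation": [0, 0, 0]},
  {"grip": 1, "dp": [0, 0.003, -0.009], "rotation": [0, 0, 0]},
  {"grip": 1, "dp": [0, 0.007, -0.019], "rotation": [0, 0, 0]},
  {"grip": 1, "dp": [0, 0.007, -0.019], "rotation": [0, 0, 0]},
])

```text
time_s: 4.95
tool_pos: [0.5953, -0.1749, 0.0583]
tool_rot: [160.3, 0.7, -2.7]
force: [-0.3, 0.4, -3.6]
grip_width: 0.0559
```

```bash
python3 log.py; python3 to.py .58 -.16 .2 87.3 -20
```

```text
4.95 [29.5733, 25.9405, -33.505, 99.7241, 37.3517, 65.801, -22.0509] [0.5953, -0.1749, 0.0583] [160.2715, 0.6772, -2.6534] F [-0.3  0.4 -3.6] T [ 0.68 -0.18 -0.01] w 0.0559
total dp tool [-0.0175  0.0345 -0.119 ] rot [-0.3  0.6  0.3] | tcp target [ 0.5797 -0.1665  0.1821] | world d [-0.0157  0.0084  0.1238]
```

Request:
carry_out([
  {"grip": 1, "dp": [-0.004, 0.009, -0.03], "rotation": [0, 0, 0]},
  {"grip": 1, "dp": [-0.004, 0.009, -0.03], "rotation": [0, 0, 0]},
  {"grip": 1, "dp": [-0.004, 0.009, -0.03], "rotation": [0, 0, 0]},
  {"grip": 1, "dp": [-0.004, 0.009, -0.03], "rotation": [0, 0, 0]},
  {"grip": 1, "dp": [0, 0, 0], "rotation": [5, 0, 0]},
  {"grip": 1, "dp": [0, 0, 0], "rotation": [6, 0, 0]},
  {"grip": 1, "dp": [0, 0, 0], "rotation": [6, 0, 0]},
  {"grip": 1, "dp": [0, 0, 0], "rotation": [6, 0, 0]},
])

```text
time_s: 5.62
tool_pos: [0.5795, -0.1525, 0.1954]
tool_rot: [-175.6, 0.7, -1.4]
force: [-0.6, 0.6, -4.4]
grip_width: 0.0558
```

Request:
carry_out([
  {"grip": 1, "dp": [0, 0, 0], "rotation": [6, 0, 0]},
  {"grip": 1, "dp": [0, 0, 0], "rotation": [6, 0, 0]},
  {"grip": 1, "dp": [0, 0, 0], "rotation": [6, 0, 0]},
  {"grip": 1, "dp": [0, 0, 0], "rotation": [6, 0, 0]},
  {"grip": 1, "dp": [0, 0, 0], "rotation": [6, 0, 0]},
  {"grip": 1, "dp": [0, 0, 0], "rotation": [6, 0, 0]},
  {"grip": 1, "dp": [0, 0, 0], "rotation": [6, 0, 0]},
  {"grip": 1, "dp": [0, 0, 0], "rotation": [6, 0, 0]},
])

```text
time_s: 6.28
tool_pos: [0.5782, -0.1601, 0.2029]
tool_rot: [-126.4, -0.1, -1.3]
force: [0.5, 0.9, -4.3]
grip_width: 0.0558
```

```bash
python3 log.py; python3 to.py .58 -.1 .2 62.5 70
```

```text
6.28 [63.3651, 41.0203, -40.8691, 78.9573, -22.4481, 92.341, 27.2854] [0.5782, -0.1601, 0.2029] [-126.4251, -0.1087, -1.3062] F [ 0.5  0.9 -4.3] T [-1.62 -0.09 -0.03] w 0.0558
total dp tool [ 0.0083 -0.0376  0.0669] rot [16.1 23.1 12.5] | tcp target [ 0.5882 -0.0842  0.1935] | world d [ 0.0101  0.0759 -0.0094]
```

Request:
carry_out([
  {"grip": 1, "dp": [0, 0, 0], "rotation": [3.2, 4.6, 2.5]},
  {"grip": 1, "dp": [0, 0, 0], "rotation": [3.2, 4.6, 2.5]},
  {"grip": 1, "dp": [0, 0, 0], "rotation": [3.2, 4.6, 2.5]},
  {"grip": 1, "dp": [0, 0, 0], "rotation": [3.2, 4.6, 2.5]},
  {"grip": 1, "dp": [0, 0, 0], "rotation": [3.2, 4.6, 2.5]},
  {"grip": 1, "dp": [0, 0, 0], "rotation": [0, 0, 0]},
])

```text
time_s: 6.78
tool_pos: [0.5738, -0.1715, 0.1874]
tool_rot: [-109.8, 0.9, -29.2]
force: [-1.9, -1.1, -5.3]
grip_width: 0.0556
```

```bash
python3 log.py; python3 to.py .590 .15 .2 62.5 70
```

```text
6.78 [80.2949, 38.823, -42.8068, 99.1768, -44.1633, 75.6626, 31.8684] [0.5738, -0.1715, 0.1874] [-109.8315, 0.9173, -29.1577] F [-1.9 -1.1 -5.3] T [-1.84  0.96  0.19] w 0.0556
total dp tool [-0.1431 -0.1076  0.287 ] rot [-0.2 -1.2 -1.4] | tcp target [0.5982 0.1658 0.1935] | world d [0.0245 0.3373 0.0061]
```

Request:
carry_out([
  {"grip": 1, "dp": [-0.006, -0.005, 0.012], "rotation": [0, -0.6, -0.7]},
  {"grip": 1, "dp": [-0.012, -0.009, 0.024], "rotation": [0, -0.6, -0.7]},
  {"grip": 1, "dp": [-0.012, -0.009, 0.024], "rotation": [0, 0, 0]},
  {"grip": 1, "dp": [-0.012, -0.009, 0.024], "rotation": [0, 0, 0]},
  {"grip": 1, "dp": [-0.012, -0.009, 0.024], "rotation": [0, 0, 0]},
  {"grip": 1, "dp": [-0.012, -0.009, 0.024], "rotation": [0, 0, 0]},
  {"grip": 1, "dp": [-0.012, -0.009, 0.024], "rotation": [0, 0, 0]},
  {"grip": 1, "dp": [-0.012, -0.009, 0.024], "rotation": [0, 0, 0]},
])

```text
time_s: 7.45
tool_pos: [0.5881, 0.0327, 0.1848]
tool_rot: [-111.6, -1.5, -27.4]
force: [0.2, 0.6, -2.3]
grip_width: 0.0563
```

```bash
python3 log.py; python3 to.py .594 .17 .15 62.5 70
```

```text
7.45 [75.7201, 29.5092, -53.2722, 115.9871, -55.7278, 58.9914, 36.5016] [0.5881, 0.0327, 0.1848] [-111.6312, -1.457, -27.4059] F [ 0.2  0.6 -2.3] T [-1.63  0.76 -0.03] w 0.0563
total dp tool [-0.059  -0.0156  0.1471] rot [ 1.6 -0.4  1.4] | tcp target [0.6022 0.1858 0.1435] | world d [ 0.0141  0.1532 -0.0413]
```

Request:
carry_out([
  {"grip": 1, "dp": [-0.011, -0.006, 0.022], "rotation": [0.8, -0.2, 0.7]},
  {"grip": 1, "dp": [-0.011, -0.006, 0.024], "rotation": [0.8, -0.2, 0.7]},
  {"grip": 1, "dp": [-0.011, -0.004, 0.026], "rotation": [0, 0, 0]},
  {"grip": 1, "dp": [-0.011, -0.002, 0.026], "rotation": [0, 0, 0]},
  {"grip": 1, "dp": [-0.009, 0, 0.026], "rotation": [0, 0, 0]},
  {"grip": 1, "dp": [-0.006, 0, 0.016], "rotation": [0, 0, 0]},
  {"grip": 1, "dp": [0, 0, 0], "rotation": [0, 0, 0]},
])

```text
time_s: 8.03
tool_pos: [0.6003, 0.1993, 0.157]
tool_rot: [-110.7, -1.9, -25.5]
force: [-1.4, 0.7, -4.6]
grip_width: 0.056
```

```bash
python3 log.py; python3 to.py .596 .172 .12 62.5 70
python3 - <<'E'
from h import *
a=env.read_camera("top")[170:310,150:330,::-1];b=env.read_camera("side")[180:350,210:380,::-1]
cv2.imwrite("pics/a2.png",np.hstack([cv2.resize(a,(450,350),interpolation=2),cv2.resize(b,(350,350),interpolation=2)]))
E
```

```text
8.03 [64.7022, 33.8353, -60.8454, 122.304, -67.2619, 41.1753, 43.4574] [0.6003, 0.1993, 0.157] [-110.6961, -1.9252, -25.522] F [-1.4  0.7 -4.6] T [-1.62  0.8   0.1 ] w 0.056
total dp tool [0.007  0.044  0.0074] rot [0.7 1.2 2.5] | tcp target [0.6042 0.1878 0.1135] | world d [ 0.004  -0.0114 -0.0435]
```

View pics/a2.png

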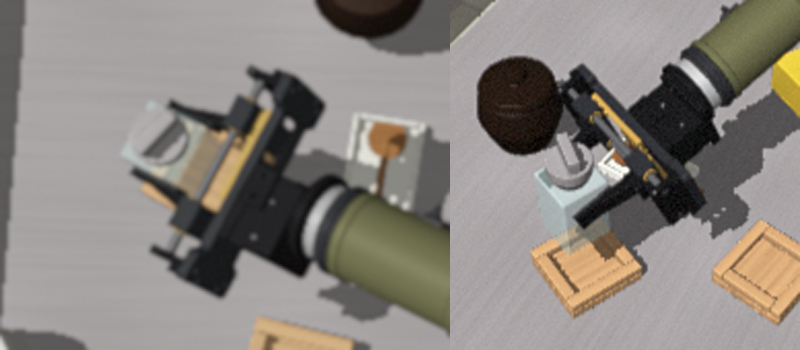

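Side crop: the jar hangs upright above the stand, cap up. I'll correct the rotation and xy, then measure the cap centre against the expected one.

Request:
carry_out([
  {"grip": 1, "dp": [0.003, 0.008, 0.001], "rotation": [0.4, 0.6, 1.3]},
  {"grip": 1, "dp": [0.003, 0.006, 0.001], "rotation": [0.3, 0.6, 1.2]},
  {"grip": 1, "dp": [0, 0, 0], "rotation": [0, 0, 0]},
])

```text
time_s: 8.38
tool_pos: [0.611, 0.1848, 0.143]
tool_rot: [-110.1, -0.3, -28.3]
force: [-0.6, -1.0, -3.5]
grip_width: 0.056
```

```bash
python3 log.py; python3 to.py .596 .172 .11 62.5 70
python3 - <<'E'
from h import *
from ik import *
o=env.get_obs(); R=Ro.from_euler('xyz',o["tool_rot"],degrees=True).as_matrix(); g=o["tool_pos"]-.019*R[:,2]
ax=R@np.array([0,-np.cos(np.radians(20)),-np.sin(np.radians(20))]); hd=R@np.array([0,np.sin(np.radians(20)),-np.cos(np.radians(20))])
b=g-.060*ax-.003*hd; print("axis",np.round(ax,3),"bottom",np.round(b,4))
c=b+.116*ax; 
for n in("top","side"): print(n,"expect disc ctr px",np.round(proj(n,c),1),"bar top",np.round(proj(n,b+.134*ax),1),"neck corners")
im=env.read_camera("top"); u,v=proj("top",c).astype(int)
a=im[v-22:v+23,u-25:u+25,::-1].copy(); a=cv2.resize(a,(500,450),interpolation=cv2.INTER_CUBIC)
uv=(proj("top",c)-[u-25,v-22]+.5)*10; cv2.circle(a,tuple(uv.astype(int)),2,(0,0,255),-1)
rr=np.array([[np.cos(t),np.sin(t),0] for t in np.linspace(0,6.28,40)])*.024
for q in rr: cv2.circle(a,tuple(((proj("top",c+q)-[u-25,v-22]+.5)*10).astype(int)),1,(0,0,255),-1)
cv2.imwrite("pics/a3.png",a)
E
```

```text
8.38 [64.8184, 36.3272, -59.6707, 122.3263, -68.7343, 39.5201, 44.6897] [0.611, 0.1848, 0.143] [-110.1398, -0.2739, -28.3059] F [-0.6 -1.  -3.5] T [-1.66  0.88  0.05] w 0.056
total dp tool [-0.0076  0.0373  0.0131] rot [ 0.1 -0.9 -0. ] | tcp target [0.6042 0.1878 0.1035] | world d [-0.0068  0.003  -0.0395]
axis [-0.003  0.004  1.   ] bottom [0.6042 0.1715 0.0896]
top expect disc ctr px [221.5 219.8] bar top [220.1 218. ] neck corners
side expect disc ctr px [266.5 254.4] bar top [265.8 248.7] neck corners
```

View pics/a3.png

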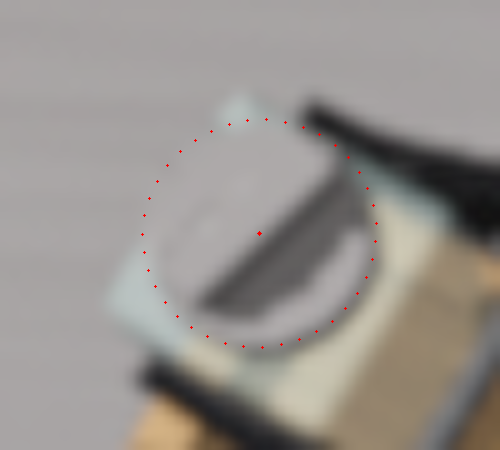

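The overlay matches the seen cap within about 1 px. Correcting x by −8 mm, then descending.

Request:
carry_out([
  {"grip": 1, "dp": [-0.004, 0.002, 0], "rotation": [0, -0.4, 0]},
  {"grip": 1, "dp": [-0.004, 0.012, 0.003], "rotation": [0, -0.4, 0]},
  {"grip": 1, "dp": [0, 0.015, 0.005], "rotation": [0, 0, 0]},
  {"grip": 1, "dp": [0, 0.01, 0.004], "rotation": [0, 0, 0]},
  {"grip": 1, "dp": [0, 0, 0], "rotation": [0, 0, 0]},
])

```text
time_s: 8.85
tool_pos: [0.6052, 0.1815, 0.1012]
tool_rot: [-110.2, -0.2, -27.9]
force: [-0.5, -0.7, -4.2]
grip_width: 0.0555
```

```bash
python3 log.py; python3 to.py .5947 .1692 .072 62.5 70
```

```text
8.85 [63.4217, 41.8905, -56.9693, 122.635, -67.9189, 37.4584, 49.6895] [0.6052, 0.1815, 0.1012] [-110.1781, -0.1689, -27.8717] F [-0.5 -0.7 -4.2] T [-1.65  0.79  0.04] w 0.0555
total dp tool [-0.0037  0.0327  0.0143] rot [ 0.2 -0.4  0. ] | tcp target [0.6029 0.185  0.0655] | world d [-0.0022  0.0036 -0.0357]
```

Request:
carry_out([
  {"grip": 1, "dp": [-0.004, 0.003, 0.004], "rotation": [0.2, -0.4, 0]},
  {"grip": 1, "dp": [0, 0.009, 0.003], "rotation": [0, 0, 0]},
  {"grip": 1, "dp": [0, 0.003, 0.001], "rotation": [0, 0, 0]},
  {"grip": 1, "dp": [0, 0, 0], "rotation": [0, 0, 0]},
])

```text
time_s: 9.18
tool_pos: [0.6036, 0.1843, 0.0839]
tool_rot: [-109.9, -0.1, -27.6]
force: [0.2, 0.4, -3.6]
grip_width: 0.0555
```

```bash
python3 log.py; python3 to.py .5947 .1692 .072 62.5 70
```

```text
9.18 [62.602, 44.6465, -55.9889, 122.5465, -67.8859, 36.4455, 52.0592] [0.6036, 0.1843, 0.0839] [-109.9178, -0.0666, -27.5834] F [ 0.2  0.4 -3.6] T [-1.68  0.83 -0.01] w 0.0555
total dp tool [-0.001   0.0172  0.0066] rot [-0.1 -0.1  0. ] | tcp target [0.6029 0.185  0.0655] | world d [-0.0007  0.0007 -0.0184]
```

Within 1 mm laterally; lowering to the floor.

Request:
carry_out([
  {"grip": 1, "dp": [-0.001, 0.006, 0.002], "rotation": [0, 0, 0]},
  {"grip": 1, "dp": [0, 0.006, 0.002], "rotation": [0, 0, 0]},
  {"grip": 1, "dp": [0, 0.004, 0.002], "rotation": [0, 0, 0]},
  {"grip": 1, "dp": [0, 0, 0], "rotation": [0, 0, 0]},
])

```text
time_s: 9.52
tool_pos: [0.6046, 0.1851, 0.0694]
tool_rot: [-109.5, -0.2, -27.6]
force: [0.1, 0.0, -5.1]
grip_width: 0.0553
```

```bash
python3 log.py; python3 to.py .5947 .1692 .072 62.5 70
```

```text
9.52 [62.0825, 47.2784, -55.1949, 122.2684, -68.0175, 35.5619, 54.4835] [0.6046, 0.1851, 0.0694] [-109.5068, -0.1804, -27.5573] F [ 0.1  0.  -5.1] T [-1.72  0.81  0.06] w 0.0553
total dp tool [-0.0014  0.0039  0.0005] rot [-0.5 -0.1  0.2] | tcp target [0.6029 0.185  0.0655] | world d [-0.0016 -0.0001 -0.0039]
```

Request:
carry_out([
  {"grip": 1, "dp": [-0.001, 0.002, 0.001], "rotation": [-0.4, 0, 0]},
  {"grip": 1, "dp": [0, 0.002, 0.001], "rotation": [0, 0, 0]},
  {"grip": 1, "dp": [0, 0, 0], "rotation": [0, 0, 0]},
])

```text
time_s: 9.77
tool_pos: [0.6061, 0.1865, 0.0696]
tool_rot: [-109.4, -0.2, -27.5]
force: [0.3, -0.2, -4.4]
grip_width: 0.0557
```

```bash
python3 log.py; python3 to.py .5947 .1692 .072 62.5 70
```

```text
9.77 [61.933, 47.5531, -55.2711, 122.1129, -68.106, 35.4325, 54.6584] [0.6061, 0.1865, 0.0696] [-109.3593, -0.2435, -27.5272] F [ 0.3 -0.2 -4.4] T [-1.74  0.85 -0.01] w 0.0557
total dp tool [-0.0021  0.0048 -0.0013] rot [-0.6 -0.1  0.2] | tcp target [0.6029 0.185  0.0655] | world d [-0.0031 -0.0015 -0.0041]
```

Request:
carry_out([
  {"grip": 1, "dp": [-0.003, 0.006, 0.0], "rotation": [-0.6, 0, 0]},
  {"grip": 1, "dp": [0, 0.004, 0.001], "rotation": [0, 0, 0]},
])

```text
time_s: 9.93
tool_pos: [0.6071, 0.1876, 0.0694]
tool_rot: [-109.0, -0.4, -27.5]
force: [-7.7, -6.9, 14.6]
grip_width: 0.0557
```

```bash
python3 log.py; python3 to.py .5947 .1692 .072 62.5 70
```

```text
9.93 [61.8994, 48.0469, -55.2997, 122.0264, -68.3559, 35.389, 55.353] [0.6071, 0.1876, 0.0694] [-109.004, -0.4266, -27.503] F [-7.7 -6.9 14.6] T [0.41 0.65 0.88] w 0.0557
total dp tool [-0.0026  0.005  -0.0027] rot [-1.  -0.1  0.4] | tcp target [0.6029 0.185  0.0655] | world d [-0.0042 -0.0025 -0.0039]
```

Request:
carry_out([
  {"grip": 1, "dp": [-0.003, -0.002, -0.004], "rotation": [-0.8, 0, 0.3]},
  {"grip": 1, "dp": [0, 0, 0], "rotation": [0, 0, 0]},
])

```text
time_s: 10.1
tool_pos: [0.6037, 0.1865, 0.0734]
tool_rot: [-109.7, -0.2, -27.6]
force: [-0.6, 1.5, -3.9]
grip_width: 0.056
```

```bash
python3 log.py; python3 to.py .5947 .1692 .072 62.5 70;  python3 - <<'E'
from h import *
a=env.read_camera("top")[190:280,180:290,::-1];b=env.read_camera("side")[225:345,225:345,::-1]
cv2.imwrite("pics/a4.png",np.hstack([cv2.resize(a,(490,400),interpolation=2),cv2.resize(b,(310,400),interpolation=2)]))
E
```

```text
10.1 [62.2138, 46.487, -55.6206, 122.5232, -68.1934, 35.4779, 53.9194] [0.6037, 0.1865, 0.0734] [-109.7431, -0.1861, -27.6056] F [-0.6  1.5 -3.9] T [-1.74  0.81 -0.03] w 0.056
total dp tool [-0.0001  0.008   0.0011] rot [-0.3 -0.2  0.1] | tcp target [0.6029 0.185  0.0655] | world d [-0.0008 -0.0015 -0.0079]
```

View pics/a4.png

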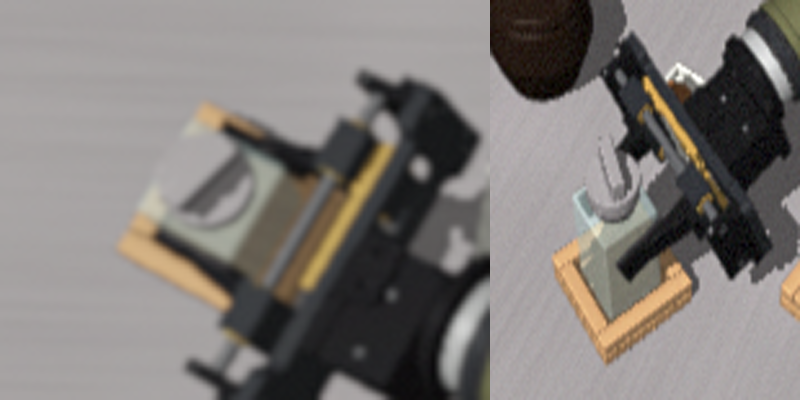

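The jar is inside all four rails. Lowering the last 4 mm and releasing.

Request:
carry_out([
  {"grip": 1, "dp": [0, 0.005, 0.0], "rotation": [-0.3, 0, 0]},
  {"grip": 1, "dp": [0, 0.001, 0], "rotation": [0, 0, 0]},
  {"grip": 0.5, "dp": [0, 0, 0], "rotation": [0, 0, 0]},
  {"grip": 0.2, "dp": [0, 0, 0], "rotation": [0, 0, 0]},
  {"grip": 0, "dp": [0, 0, 0], "rotation": [0, 0, 0]},
  {"grip": 0, "dp": [0, 0, 0], "rotation": [0, 0, 0]},
])

```text
time_s: 10.7
tool_pos: [0.6034, 0.1857, 0.0694]
tool_rot: [-109.6, -0.1, -27.5]
force: [0.5, -0.3, -0.3]
grip_width: 0.0684
```

```bash
python3 log.py; python3 to.py .5947 .1692 .072 62.5 70
```

```text
10.7 [62.1064, 47.1912, -55.2274, 122.3773, -67.9917, 35.574, 54.3832] [0.6034, 0.1857, 0.0694] [-109.5502, -0.0989, -27.5017] F [ 0.5 -0.3 -0.3] T [-0.98  0.43  0.01] w 0.0684
total dp tool [-0.0001  0.0039  0.0006] rot [-0.4 -0.   0.1] | tcp target [0.6029 0.185  0.0655] | world d [-0.0004 -0.0007 -0.0039]
```

Request:
carry_out([
  {"grip": 0, "dp": [0, 0, 0], "rotation": [0, 0, 0]},
  {"grip": 0, "dp": [0, 0, 0], "rotation": [0, 0, 0]},
  {"grip": 0, "dp": [0, 0, 0], "rotation": [0, 0, 0]},
  {"grip": 0, "dp": [0, 0, -0.015], "rotation": [0, 0, 0]},
  {"grip": 0, "dp": [0, 0, -0.03], "rotation": [0, 0, 0]},
  {"grip": 0, "dp": [0, 0, -0.03], "rotation": [0, 0, 0]},
  {"grip": 0, "dp": [0, 0, -0.03], "rotation": [0, 0, 0]},
  {"grip": 0, "dp": [0, 0, -0.02], "rotation": [0, 0, 0]},
])

```text
time_s: 11.37
tool_pos: [0.5447, 0.0857, 0.1136]
tool_rot: [-109.2, 0.2, -26.7]
force: [0.7, 0.1, -0.0]
grip_width: 0.0872
```

Request:
carry_out([
  {"grip": 0, "dp": [0, -0.03, -0.01], "rotation": [0, 0, 0]},
  {"grip": 0, "dp": [0, -0.03, -0.01], "rotation": [0, 0, 0]},
  {"grip": 0, "dp": [0, -0.03, -0.01], "rotation": [0, 0, 0]},
  {"grip": 0, "dp": [0, -0.03, -0.01], "rotation": [0, 0, 0]},
  {"grip": 0, "dp": [0, 0, 0], "rotation": [-7, 0, 0]},
  {"grip": 0, "dp": [0, 0, 0], "rotation": [-7, 0, 0]},
  {"grip": 0, "dp": [0, 0, 0], "rotation": [-7, 0, 0]},
  {"grip": 0, "dp": [0, 0, 0], "rotation": [-7, 0, 0]},
])

```text
time_s: 12.03
tool_pos: [0.544, 0.0756, 0.2408]
tool_rot: [-138.0, 0.9, -28.0]
force: [-0.6, 0.9, -0.3]
grip_width: 0.0871
```

```bash
python3 log.py; python3 - <<'E'
from h import *
a=env.read_camera("top");cv2.imwrite("pics/t5.png",a[:,:,::-1]);b=env.read_camera("side");cv2.imwrite("pics/s5.png",b[:,:,::-1])
u,v=proj("top",np.array([.596,.172,.13])).astype(int);print("top off",u,v)
us,vs=proj("side",np.array([.596,.172,.10])).astype(int);print("side off",us,vs)
cv2.imwrite("pics/a5.png",np.hstack([cv2.resize(a[v-25:v+26,u-25:u+25,::-1],(400,408),interpolation=2),cv2.resize(b[vs-42:vs+42,us-40:us+40,::-1],(390,408),interpolation=2)]))
E
```

```text
12.03 [78.9296, -0.6944, -62.3841, 113.5619, -46.6926, 66.2615, 7.6481] [0.544, 0.0756, 0.2408] [-137.9856, 0.8823, -28.0401] F [-0.6  0.9 -0.3] T [-0.71  0.33  0.02] w 0.0871
top off 226 230
side off 273 286
```

View pics/a5.png

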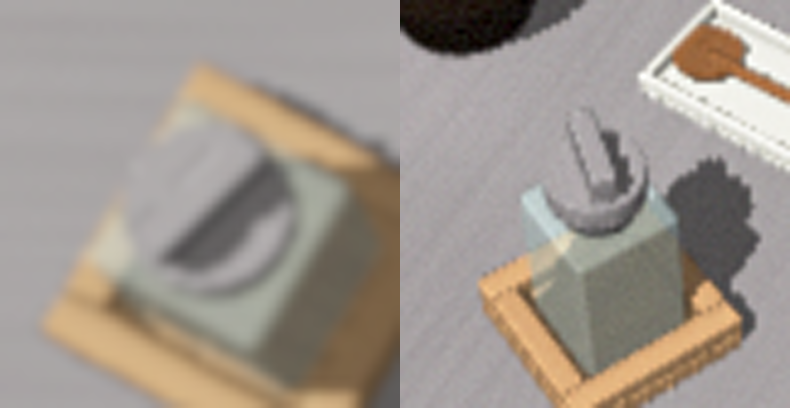

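The jar stands in the stand with its faces parallel to the rails. The bar runs diagonally at about (208,205) in the crop. Measuring its direction and centre.

```bash
python3 - <<'E'
from h import *
t=cv2.imread("pics/t5.png"); g=cv2.cvtColor(t,cv2.COLOR_BGR2GRAY)
print(g[215:245,212:242])
def T(a,b,z): return ray("top",201+a/8-.5,205+b/8-.5,z)
def S(a,b,z): return ray("side",233+(a-400)/4.875-.5,244+b/4.857-.5,z)
for nm,f,A,B,z in [("top edge",T,(168,252),(262,158),.146),("side axis",S,(580,113),(602,187),.146)]:
    P,Q=f(*A,z),f(*B,z); d=Q-P; print(nm,np.round(P[:2],4),np.round(Q[:2],4),"len",np.round(np.linalg.norm(d),4),"az",np.degrees(np.arctan2(d[1],d[0])))
# disc: centre from its visible rim in the top crop
for z in(.128,): print("disc centre",np.round(T(213,208,z)[:2],4))
print("expected cap px",proj("top",np.array([.596,.172,.146])),proj("top",np.array([.596,.172,.128])))
E
```

```text
[[168 168 168 168 168 168 168 168 168 167 167 170 177 182 182 179 176 171
  164 156 149 145 152 161 164 166 168 168 168 167]
 [167 167 167 167 167 167 167 167 167 166 168 177 184 184 184 183 182 180
  175 167 155 141 137 140 141 153 162 166 168 168]
 [165 165 165 164 164 165 164 164 164 165 169 178 183 182 180 181 183 182
  181 178 174 163 150 134 119 125 139 152 162 165]
 [166 165 165 165 165 165 164 164 164 167 174 183 184 181 178 178 178 181
  183 183 182 178 172 159 138 120 114 124 138 153]
 [167 167 166 166 166 167 166 166 166 170 183 191 190 185 180 173 173 176
  177 179 183 183 181 176 166 152 136 119 112 127]
 [168 168 167 167 167 167 167 166 168 175 185 189 187 183 178 171 170 171
  168 168 174 180 183 183 179 175 166 151 132 121]
 [168 168 168 168 168 167 167 168 175 182 183 180 177 175 174 171 171 171
  166 159 160 170 180 183 184 183 180 174 163 152]
 [167 167 167 167 167 167 167 170 176 181 177 173 173 172 171 172 173 172
  169 162 155 158 170 180 182 183 184 182 179 175]
 [166 165 166 165 166 166 167 170 172 173 173 172 172 170 168 173 175 173
  172 170 161 149 153 171 
[... 2198 characters left out ...]
1 149 148 140 133 130 126
  124 135 148 160 167 162 146 121 102  97  97  97]
 [161 155 130 101 103 114 123 136 147 154 159 160 159 155 149 146 145 147
  151 160 166 169 167 155 133 109  99  96  97  97]
 [160 145 119 100 101 107 117 130 135 137 146 155 162 165 166 166 165 166
  166 169 170 169 162 143 119 102  97  97  96  96]
 [173 162 146 128 113 107 114 133 136 130 129 137 149 158 165 168 169 169
  169 169 169 166 151 129 108  99  98  99  98  96]]
top edge [0.5802 0.1796] [0.607  0.1556] len 0.0359 az -41.87843506071096
side axis [0.6105 0.1575] [0.5801 0.1892] len 0.0439 az 133.8245901578443
disc centre [0.596  0.1708]
expected cap px [225.42301386 228.96431201] [226.5975918  230.50442104]
```

```bash
cat > to2.py <<'E'
# usage: to2.py x y z yaw : TCP target, tool pointing down, tool x at yaw
import sys; from ik import *; from h import env
a=[float(v) for v in sys.argv[1:]]; o=env.get_obs(); R=Ro.from_euler('xyz',[180,0,a[3]],degrees=True)
r=Ro.from_euler('xyz',o["tool_rot"],degrees=True)
print("dp tool",np.round(r.inv().apply(np.array(a[:3])-o["tool_pos"]),4),"rot",np.round((r.inv()*R).as_rotvec(degrees=True),1),"world d",np.round(np.array(a[:3])-o["tool_pos"],4))
E
python3 to2.py .596 .172 .21 47; python3 - <<'E'
from sim import *
q=np.array(D[-1][0])
for X,y in [((.55,.08,.25),-28),((.55,.08,.25),47),((.596,.172,.21),47),((.596,.172,.13),47),((.596,.172,.12),19),((.596,.172,.12),-9)]:
    q=go(q,np.array(X),Ro.from_euler('xyz',[180,0,y],degrees=True),10); print(X,y,np.round(q))
E
```

```text
dp tool [ 0.0023 -0.0547  0.0954] rot [-36.4 -27.  -71.1] world d [ 0.0501  0.0919 -0.0338]
(0.55, 0.08, 0.25) -28 [ 45.  15. -65.  93.  14.  81. -50.]
(0.55, 0.08, 0.25) 47 [ 52.  22. -79.  93.  22.  83.  19.]
(0.596, 0.172, 0.21) 47 [ 32.  31. -70.  87.  29.  83.   8.]
(0.596, 0.172, 0.13) 47 [ 31.  35. -67.  93.  33.  75.   5.]
(0.596, 0.172, 0.12) 19 [ 28.  32. -61.  93.  29.  73. -20.]
(0.596, 0.172, 0.12) -9 [ 24.  29. -56.  93.  25.  71. -45.]
```

```bash
python3 - <<'E'
from sim import *
E=lambda y,r=180:Ro.from_euler('xyz',[r,0,y],degrees=True)
for nm,W in {"a":[((.596,.172,.24),-28,-138),((.596,.172,.24),-28,180),((.596,.172,.21),47,180)],
 "b":[((.55,.08,.25),-28,180),((.596,.172,.21),-28,180),((.596,.172,.21),47,180)],
 "c":[((.60,.17,.28),47,180)],"d":[((.65,.2,.24),-28,180),((.65,.2,.24),47,180),((.596,.172,.2),47,180)]}.items():
  q=np.array(D[-1][0])
  for X,y,r in W: q=go(q,np.array(X),E(y,r),12); print(nm,X,y,np.round(q))
  for X,y in [((.596,.172,.13),47),((.596,.172,.12),-9)]: q=go(q,np.array(X),E(y),10); print("   ",np.round(q))
E
```

```text
a (0.596, 0.172, 0.24) -28 [ 67.   7. -68. 110. -39.  53.  -7.]
a (0.596, 0.172, 0.24) -28 [ 23.  22. -54.  85.  18.  82. -59.]
a (0.596, 0.172, 0.21) 47 [ 31.  30. -68.  87.  28.  82.   9.]
    [ 30.  33. -65.  93.  31.  75.   6.]
    [ 23.  28. -54.  93.  24.  71. -45.]
b (0.55, 0.08, 0.25) -28 [ 45.  15. -65.  93.  14.  81. -50.]
b (0.596, 0.172, 0.21) -28 [ 27.  26. -61.  87.  23.  80. -63.]
b (0.596, 0.172, 0.21) 47 [ 34.  35. -76.  87.  34.  85.   5.]
    [ 33.  38. -73.  92.  37.  77.   2.]
    [ 28.  32. -62.  93.  29.  73. -48.]
c (0.6, 0.17, 0.28) 47 [ 27.  25. -62.  80.  22.  88.  14.]
    [ 26.  30. -59.  93.  26.  73.  10.]
    [ 19.  26. -48.  93.  20.  70. -42.]
d (0.65, 0.2, 0.24) -28 [ 15.  30. -51.  75.  23.  85. -62.]
d (0.65, 0.2, 0.24) 47 [ 22.  36. -65.  75.  32.  88.   8.]
d (0.596, 0.172, 0.2) 47 [ 32.  31. -69.  88.  29.  81.   8.]
    [ 30.  34. -66.  93.  32.  75.   6.]
    [ 24.  29. -55.  93.  24.  71. -45.]
```

```bash
python3 - <<'E'
from ik import *
from h import env
o=env.get_obs(); r=Ro.from_euler('xyz',o["tool_rot"],degrees=True); R=Ro.from_euler('xyz',[180,0,47],degrees=True)
v=(r.inv()*R).as_rotvec(degrees=True)/13; d=(np.array([.598,.172,.26])-o["tool_pos"])/13; print("rot per row",np.round(v,2))
for k in range(13): print(k,np.round((r*Ro.from_rotvec(v*k,degrees=True)).inv().apply(d),4).tolist())
E
```

```text
rot per row [-2.8  -2.08 -5.47]
0 [0.0003, -0.0068, 0.0045]
1 [0.0011, -0.007, 0.0042]
2 [0.0019, -0.007, 0.0038]
3 [0.0027, -0.007, 0.0033]
4 [0.0035, -0.0069, 0.0029]
5 [0.0042, -0.0066, 0.0024]
6 [0.0049, -0.0063, 0.0019]
7 [0.0056, -0.0059, 0.0015]
8 [0.0061, -0.0054, 0.001]
9 [0.0067, -0.0048, 0.0005]
10 [0.0071, -0.0041, 0.0]
11 [0.0075, -0.0034, -0.0004]
12 [0.0077, -0.0027, -0.0009]
```

Request:
carry_out([
  {"grip": 0, "dp": [0, -0.007, 0.004], "rotation": [-2.8, -2.1, -5.5]},
  {"grip": 0, "dp": [0.001, -0.007, 0.004], "rotation": [-2.8, -2.1, -5.5]},
  {"grip": 0, "dp": [0.002, -0.007, 0.004], "rotation": [-2.8, -2.1, -5.5]},
  {"grip": 0, "dp": [0.003, -0.007, 0.003], "rotation": [-2.8, -2.1, -5.5]},
  {"grip": 0, "dp": [0.004, -0.007, 0.003], "rotation": [-2.8, -2.1, -5.5]},
  {"grip": 0, "dp": [0.004, -0.007, 0.002], "rotation": [-2.8, -2.1, -5.5]},
  {"grip": 0, "dp": [0.005, -0.006, 0.002], "rotation": [-2.8, -2.1, -5.5]},
  {"grip": 0, "dp": [0.006, -0.006, 0.001], "rotation": [-2.8, -2.1, -5.5]},
])

```text
time_s: 12.8
tool_pos: [0.5691, 0.128, 0.237]
tool_rot: [-163.6, -5.3, 20.4]
force: [-0.8, -0.5, -0.0]
grip_width: 0.0871
```

Request:
carry_out([
  {"grip": 0, "dp": [0.006, -0.005, 0.001], "rotation": [-2.8, -2.1, -5.5]},
  {"grip": 0, "dp": [0.007, -0.005, 0], "rotation": [-2.8, -2.1, -5.5]},
  {"grip": 0, "dp": [0.007, -0.004, 0], "rotation": [-2.8, -2.1, -5.5]},
  {"grip": 0, "dp": [0.007, -0.003, 0], "rotation": [-2.8, -2.1, -5.5]},
  {"grip": 0, "dp": [0.008, -0.003, 0], "rotation": [-2.8, -2.1, -5.5]},
  {"grip": 0, "dp": [0, 0, 0], "rotation": [0, 0, 0]},
])

```text
time_s: 13.3
tool_pos: [0.5793, 0.1658, 0.2231]
tool_rot: [-177.2, 2.3, 51.8]
force: [-1.7, 1.3, 0.2]
grip_width: 0.0867
```

```bash
python3 log.py; python3 to2.py .596 .172 .17 47
```

```text
13.3 [29.0425, 27.6614, -63.6462, 85.3235, 22.7408, 85.3497, 16.7043] [0.5793, 0.1658, 0.2231] [-177.1615, 2.2874, 51.8008] F [-1.7  1.3  0.2] T [ 0.15 -0.14  0.02] w 0.0867
dp tool [0.0173 0.0118 0.052 ] rot [-2.7  2.4  4.7] world d [ 0.0167  0.0062 -0.0531]
```

Request:
carry_out([
  {"grip": 0.5, "dp": [0.009, 0.006, 0.015], "rotation": [-1.4, 1.2, 2.4]},
  {"grip": 0.5, "dp": [0.009, 0.006, 0.015], "rotation": [-1.3, 1.2, 2.3]},
  {"grip": 0.5, "dp": [0, 0, 0.018], "rotation": [0, 0, 0]},
  {"grip": 0.5, "dp": [0, 0, 0], "rotation": [0, 0, 0]},
  {"grip": 0.5, "dp": [0, 0, 0], "rotation": [0, 0, 0]},
])

```text
time_s: 13.72
tool_pos: [0.5915, 0.1689, 0.1601]
tool_rot: [-178.5, 0.7, 46.7]
force: [0.2, -0.6, 0.1]
grip_width: 0.0617
```

```bash
python3 log.py; python3 to2.py .596 .172 .131 47
```

```text
13.72 [27.9999, 29.499, -61.1212, 90.188, 24.9571, 77.0143, 10.6067] [0.5915, 0.1689, 0.1601] [-178.4741, 0.6748, 46.7288] F [ 0.2 -0.6  0.1] T [ 0.01 -0.15 -0.01] w 0.0617
dp tool [0.0057 0.0019 0.029 ] rot [-1.5  0.7 -0.3] world d [ 0.0045  0.0031 -0.0291]
```

Request:
carry_out([
  {"grip": 0.5, "dp": [0.006, 0.002, 0.002], "rotation": [-1.5, 0.7, -0.3]},
  {"grip": 0.5, "dp": [0, 0, 0.008], "rotation": [0, 0, 0]},
  {"grip": 0.5, "dp": [0, 0, 0.008], "rotation": [0, 0, 0]},
  {"grip": 0.5, "dp": [0, 0, 0], "rotation": [0, 0, 0]},
])

```text
time_s: 14.05
tool_pos: [0.5974, 0.1688, 0.1399]
tool_rot: [-179.9, -0.0, 46.7]
force: [-0.6, -0.1, 0.2]
grip_width: 0.0444
```

```bash
python3 log.py; python3 to2.py .596 .172 .131 47
```

```text
14.05 [27.4198, 29.9707, -60.3353, 91.9034, 26.7168, 73.9915, 9.5684] [0.5974, 0.1688, 0.1399] [-179.8756, -0.0149, 46.7375] F [-0.6 -0.1  0.2] T [ 0.01 -0.12 -0.  ] w 0.0444
dp tool [ 0.0014 -0.0032  0.0089] rot [-0.1 -0.  -0.3] world d [-0.0014  0.0032 -0.0089]
```

Request:
carry_out([
  {"grip": 0.5, "dp": [0.001, -0.003, 0.005], "rotation": [0, 0, 0]},
  {"grip": 0.5, "dp": [0, 0, 0.002], "rotation": [0, 0, 0]},
  {"grip": 0.5, "dp": [0, 0, 0], "rotation": [0, 0, 0]},
], force=30)

```text
time_s: 14.3
tool_pos: [0.596, 0.1718, 0.1327]
tool_rot: [-179.9, -0.1, 46.7]
force: [0.3, 1.0, 0.1]
grip_width: 0.0436
```

```bash
python3 log.py; python3 to2.py .596 .172 .131 47
python3 - <<'E'
from h import *
a=env.read_camera("top")[195:265,190:260,::-1];b=env.read_camera("side")[225:315,230:320,::-1]
cv2.imwrite("pics/a6.png",np.hstack([cv2.resize(a,(400,400),interpolation=2),cv2.resize(b,(400,400),interpolation=2)]))
E
```

```text
14.3 [27.057, 30.2547, -60.1496, 92.4532, 27.0178, 73.2532, 9.0209] [0.596, 0.1718, 0.1327] [-179.8842, -0.0556, 46.7148] F [0.3 1.  0.1] T [ 0.01 -0.12  0.01] w 0.0436
dp tool [ 0.0001 -0.0002  0.0017] rot [-0.1 -0.1 -0.3] world d [-0.      0.0002 -0.0017]
```

View pics/a6.png

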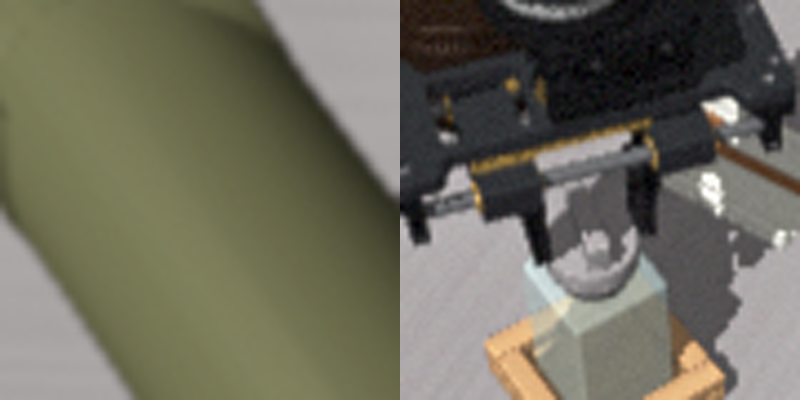

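Side crop: the fingers straddle the bar at about (595,235), centred on it. Closing on it.

Request:
carry_out([
  {"grip": 1, "dp": [0, 0, 0], "rotation": [0, 0, 0]},
  {"grip": 1, "dp": [0, 0, 0], "rotation": [0, 0, 0]},
  {"grip": 1, "dp": [0, 0, 0], "rotation": [0, 0, 0]},
  {"grip": 1, "dp": [0, 0, 0], "rotation": [0, 0, 0]},
  {"grip": 1, "dp": [0, 0, 0], "rotation": [0, 0, 0]},
  {"grip": 1, "dp": [0, 0, 0], "rotation": [0, 0, 0]},
])

```text
time_s: 14.9
tool_pos: [0.5968, 0.1725, 0.1344]
tool_rot: [-180.0, -0.2, 46.7]
force: [-0.8, -0.5, -0.9]
grip_width: 0.0116
```

```bash
python3 log.py; python3 to2.py .596 .172 .131 47
```

```text
14.9 [27.0479, 30.1776, -60.2147, 92.3426, 27.0022, 73.2976, 9.0331] [0.5968, 0.1725, 0.1344] [-179.957, -0.1622, 46.7398] F [-0.8 -0.5 -0.9] T [-0.07  0.08 -0.  ] w 0.0116
dp tool [-0.0009 -0.0002  0.0034] rot [-0.  -0.2 -0.3] world d [-0.0008 -0.0005 -0.0034]
```

Request:
carry_out([
  {"grip": 1, "dp": [-0.001, 0, 0.003], "rotation": [0, 0, 0]},
  {"grip": 1, "dp": [0, 0, 0.004], "rotation": [0, 0, 0]},
  {"grip": 1, "dp": [0, 0, 0.003], "rotation": [0, 0, 0]},
], force=45)

```text
time_s: 15.15
tool_pos: [0.5968, 0.1725, 0.1269]
tool_rot: [180.0, -0.3, 46.7]
force: [-2.7, -1.1, 8.6]
grip_width: 0.0112
```

```bash
python3 log.py; python3 to2.py .596 .172 .1255 47
```

```text
15.15 [26.9539, 30.4601, -59.9916, 92.9204, 27.3779, 72.4447, 8.7508] [0.5968, 0.1725, 0.1269] [179.9521, -0.2663, 46.721] F [-2.7 -1.1  8.6] T [-0.29  0.57 -0.06] w 0.0112
dp tool [-0.0009 -0.0003  0.0014] rot [ 0.  -0.3 -0.3] world d [-0.0008 -0.0005 -0.0014]
```

Request:
carry_out([
  {"grip": 1, "dp": [0, 0, 0.003], "rotation": [0, 0, 0]},
  {"grip": 1, "dp": [0, 0, 0.002], "rotation": [0, 0, 4]},
  {"grip": 1, "dp": [0, 0, 0.001], "rotation": [0, 0, 7]},
])

```text
time_s: 15.4
tool_pos: [0.5974, 0.1731, 0.1268]
tool_rot: [179.9, -0.3, 35.5]
force: [-3.1, -2.2, 8.6]
grip_width: 0.0118
```

```bash
python3 log.py; python3 to2.py .596 .172 .1245 47
```

```text
15.4 [25.4803, 29.3866, -57.7355, 92.9466, 25.9903, 71.8349, -1.5794] [0.5974, 0.1731, 0.1268] [179.8682, -0.3267, 35.5028] F [-3.1 -2.2  8.6] T [-0.4   0.67  0.05] w 0.0118
dp tool [-0.0018  0.0001  0.0023] rot [  0.2  -0.3 -11.5] world d [-0.0014 -0.0011 -0.0023]
```

Request:
carry_out([
  {"grip": 1, "dp": [-0.001, 0, 0.004], "rotation": [0, 0, 0]},
  {"grip": 1, "dp": [-0.001, 0, 0.004], "rotation": [0, 0, 0]},
])

```text
time_s: 15.57
tool_pos: [0.5976, 0.1732, 0.1256]
tool_rot: [179.6, -0.6, 35.2]
force: [-6.7, -3.1, 27.2]
grip_width: 0.0113
```

```bash
python3 log.py; python3 to2.py .596 .172 .1245 47
```

```text
15.57 [25.4542, 29.1817, -57.6327, 93.2685, 26.0728, 71.3696, -2.0244] [0.5976, 0.1732, 0.1256] [179.6387, -0.5611, 35.1565] F [-6.7 -3.1 27.2] T [-0.81  1.62  0.  ] w 0.0113
dp tool [-0.002   0.      0.0011] rot [  0.4  -0.5 -11.8] world d [-0.0016 -0.0012 -0.0011]
```

Request:
carry_out([
  {"grip": 1, "dp": [-0.001, 0, 0.003], "rotation": [0, 0, 6]},
  {"grip": 1, "dp": [0, 0, 0.003], "rotation": [0, 0, 6]},
  {"grip": 1, "dp": [0, 0, 0.003], "rotation": [0, 0, 6]},
])

```text
time_s: 15.82
tool_pos: [0.5983, 0.1734, 0.1258]
tool_rot: [179.6, -0.9, 16.6]
force: [-5.9, -3.3, 18.2]
grip_width: 0.0115
```

```bash
python3 log.py; python3 to2.py .596 .172 .1245 47
```

```text
15.82 [23.0364, 27.4168, -53.9439, 93.4663, 23.8954, 70.3727, -19.1732] [0.5983, 0.1734, 0.1258] [179.5874, -0.8945, 16.5752] F [-5.9 -3.3 18.2] T [-0.81  1.59  0.13] w 0.0115
dp tool [-0.0026  0.0007  0.0013] rot [  0.6  -0.8 -30.4] world d [-0.0023 -0.0014 -0.0013]
```

Request:
carry_out([
  {"grip": 1, "dp": [-0.002, 0, 0.003], "rotation": [0.3, -0.4, 6]},
  {"grip": 1, "dp": [-0.001, 0, 0.003], "rotation": [0.3, -0.4, 6]},
  {"grip": 1, "dp": [-0.001, 0, 0.003], "rotation": [0, 0, 6]},
  {"grip": 1, "dp": [-0.001, 0, 0.003], "rotation": [0, 0, 6]},
])

```text
time_s: 16.15
tool_pos: [0.598, 0.1731, 0.126]
tool_rot: [-179.8, -0.8, -8.6]
force: [-4.8, -3.1, 15.6]
grip_width: 0.0116
```

```bash
python3 log.py; python3 to2.py .596 .172 .1245 -12
```

```text
16.15 [19.9875, 25.6012, -49.1419, 93.527, 20.6999, 69.5242, -42.0715] [0.598, 0.1731, 0.126] [-179.77, -0.7938, -8.6082] F [-4.8 -3.1 15.6] T [-0.73  1.07  0.14] w 0.0116
dp tool [-0.0019  0.0014  0.0015] rot [-0.3 -0.8  3.4] world d [-0.002  -0.0011 -0.0015]
```

Request:
carry_out([
  {"grip": 1, "dp": [-0.001, 0, 0.003], "rotation": [0, -0.4, 4]},
  {"grip": 1, "dp": [-0.001, 0, 0.003], "rotation": [0, -0.4, 4]},
])

```text
time_s: 16.32
tool_pos: [0.598, 0.1731, 0.1261]
tool_rot: [-179.8, -0.3, -17.1]
force: [-3.2, -3.3, 16.2]
grip_width: 0.0112
```

```bash
python3 log.py
```

```text
16.32 [18.7286, 25.3783, -47.4632, 93.1641, 19.7438, 69.7948, -49.8587] [0.598, 0.1731, 0.1261] [-179.7888, -0.3359, -17.0925] F [-3.2 -3.3 16.2] T [-0.79  0.88  0.14] w 0.0112
```

Request:
carry_out([
  {"grip": 1, "dp": [-0.001, 0, 0.003], "rotation": [0, 0, 3]},
  {"grip": 1, "dp": [-0.001, 0, 0.003], "rotation": [0, 0, 3]},
])

```text
time_s: 16.48
tool_pos: [0.5988, 0.1738, 0.1261]
tool_rot: [-179.7, -0.7, -23.4]
force: [-5.6, -3.8, 16.0]
grip_width: 0.0115
```

```bash
python3 log.py
```

```text
16.48 [17.8046, 24.8157, -46.2715, 93.391, 19.2787, 69.2568, -55.9511] [0.5988, 0.1738, 0.1261] [-179.6803, -0.7145, -23.4268] F [-5.6 -3.8 16. ] T [-0.79  1.36  0.59] w 0.0115
```

Torque jumped to 0.59 N m, which is the hard stop. Easing back 2° and letting go.

Request:
carry_out([
  {"grip": 1, "dp": [0, 0, 0.002], "rotation": [0, 0, -2]},
  {"grip": 1, "dp": [0, 0, 0.001], "rotation": [0, 0, 0]},
  {"grip": 0.8, "dp": [0, 0, 0], "rotation": [0, 0, 0]},
  {"grip": 0.6, "dp": [0, 0, 0], "rotation": [0, 0, 0]},
  {"grip": 0.5, "dp": [0, 0, 0], "rotation": [0, 0, 0]},
  {"grip": 0.5, "dp": [0, 0, 0], "rotation": [0, 0, 0]},
])

```text
time_s: 16.98
tool_pos: [0.5988, 0.1739, 0.1275]
tool_rot: [-179.8, -1.0, -21.4]
force: [0.1, -0.3, 0.3]
grip_width: 0.0303
```

```bash
python3 log.py
```

```text
16.98 [17.9481, 24.7557, -46.6132, 93.4031, 19.5925, 69.3488, -54.2298] [0.5988, 0.1739, 0.1275] [-179.8114, -0.9515, -21.4269] F [ 0.1 -0.3  0.3] T [-0.02 -0.04  0.01] w 0.0303
```

Request:
carry_out([
  {"grip": 0.5, "dp": [0, 0, -0.01], "rotation": [0, 0, 0]},
  {"grip": 0.5, "dp": [0, 0, -0.015], "rotation": [0, 0, 0]},
  {"grip": 0.5, "dp": [0, 0, -0.02], "rotation": [0, 0, 0]},
  {"grip": 1, "dp": [0, 0, -0.015], "rotation": [0, 0.9, 0]},
  {"grip": 1, "dp": [0, 0, 0], "rotation": [0, 0, 0]},
  {"grip": 1, "dp": [0, 0, 0], "rotation": [0, 0, 0]},
  {"grip": 1, "dp": [0, 0, 0], "rotation": [0, 0, 0]},
  {"grip": 1, "dp": [0, 0, 0], "rotation": [0, 0, 0]},
])

```text
time_s: 17.65
tool_pos: [0.5964, 0.1735, 0.1888]
tool_rot: [-179.9, -1.7, -21.4]
force: [0.8, -0.3, -0.4]
grip_width: 0.018
```

```bash
python3 log.py; python3 to2.py .5965 .1725 .15 -21.4
python3 - <<'E'
from h import *
b=env.read_camera("side")[225:325,225:325,::-1]; c=cv2.imread("pics/s5.png")[225:325,225:325]
cv2.imwrite("pics/a7.png",cv2.resize(np.hstack([c,b]),(800,400),interpolation=2))
E
```

```text
17.65 [18.9584, 21.1491, -47.9093, 90.1904, 17.3999, 74.702, -52.7438] [0.5964, 0.1735, 0.1888] [-179.9157, -1.7319, -21.4129] F [ 0.8 -0.3 -0.4] T [-0.08 -0.01  0.02] w 0.018
dp tool [-0.0007  0.001   0.0388] rot [-0.1 -1.7 -0. ] world d [ 0.0001 -0.001  -0.0388]
```

View pics/a7.png

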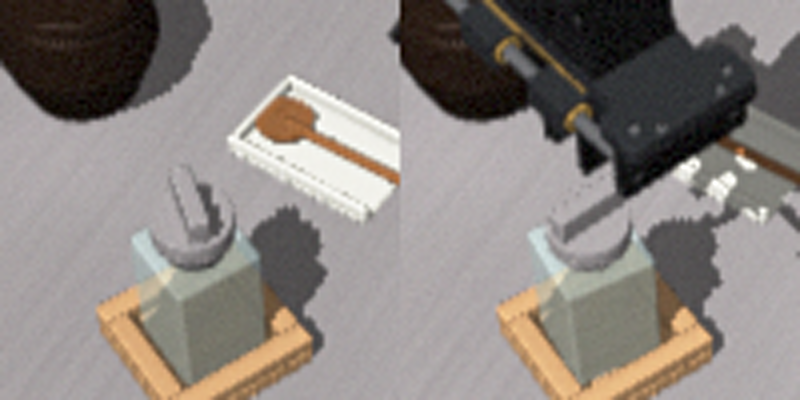

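The bar has turned about 70° and the cap sits lower than when open, as it should when locked. Now the confirming press with shut fingers.

Request:
carry_out([
  {"grip": 1, "dp": [0, 0.001, 0.01], "rotation": [0, -1.7, 0]},
  {"grip": 1, "dp": [0, 0, 0.01], "rotation": [0, 0, 0]},
  {"grip": 1, "dp": [0, 0, 0.01], "rotation": [0, 0, 0]},
  {"grip": 1, "dp": [0, 0, 0.006], "rotation": [0, 0, 0]},
  {"grip": 1, "dp": [0, 0, 0], "rotation": [0, 0, 0]},
])

```text
time_s: 18.12
tool_pos: [0.5945, 0.1722, 0.147]
tool_rot: [179.9, 0.2, -21.4]
force: [-1.6, -0.0, -0.0]
grip_width: 0.0009
```

```bash
python3 log.py; python3 to2.py .5965 .1725 .143 -21.4
```

```text
18.12 [18.5466, 24.0973, -47.1095, 91.8602, 18.1882, 72.27, -53.0966] [0.5945, 0.1722, 0.147] [179.9398, 0.204, -21.3732] F [-1.6 -0.  -0. ] T [-0.02 -0.06  0.01] w 0.0009
dp tool [ 0.0018 -0.001   0.004 ] rot [0.1 0.2 0. ] world d [ 0.002   0.0003 -0.004 ]
```

Request:
carry_out([
  {"grip": 1, "dp": [0.002, -0.001, 0.004], "rotation": [0, 0, 0]},
  {"grip": 1, "dp": [0, 0, 0.003], "rotation": [0, 0, 0]},
  {"grip": 1, "dp": [0, 0, 0.003], "rotation": [0, 0, 0]},
])

```text
time_s: 18.37
tool_pos: [0.5969, 0.1733, 0.1382]
tool_rot: [179.9, 0.1, -21.3]
force: [-2.8, -1.2, 9.4]
grip_width: 0.0006
```

```bash
python3 log.py
```

```text
18.37 [18.1789, 24.7975, -46.8692, 92.0913, 18.7742, 71.4757, -53.4485] [0.5969, 0.1733, 0.1382] [179.9453, 0.1259, -21.3239] F [-2.8 -1.2  9.4] T [-0.42  0.57 -0.04] w 0.0006
```

Request:
carry_out([
  {"grip": 1, "dp": [-0.001, 0, 0.004], "rotation": [0, 0, 0]},
  {"grip": 1, "dp": [-0.001, 0, 0.004], "rotation": [0, 0, 0]},
  {"grip": 1, "dp": [-0.001, 0, 0.004], "rotation": [0, 0, 0]},
])

```text
time_s: 18.62
tool_pos: [0.5983, 0.1747, 0.1367]
tool_rot: [-180.0, -0.5, -21.4]
force: [-4.9, -2.4, 18.7]
grip_width: 0.0003
```

```bash
python3 log.py
```

```text
18.62 [17.9732, 24.6185, -46.8323, 92.4747, 19.1803, 70.7539, -53.9316] [0.5983, 0.1747, 0.1367] [-179.9731, -0.5435, -21.3851] F [-4.9 -2.4 18.7] T [-0.76  1.12  0.06] w 0.0003
```

Request:
carry_out([
  {"grip": 1, "dp": [-0.001, 0, 0.005], "rotation": [0, 0, 0]},
  {"grip": 1, "dp": [-0.001, 0, 0.005], "rotation": [0, 0, 0]},
])

```text
time_s: 18.78
tool_pos: [0.6, 0.1763, 0.137]
tool_rot: [-179.9, -1.2, -21.4]
force: [-6.2, -3.3, 23.9]
grip_width: 0.0004
```

```bash
python3 log.py
```

```text
18.78 [17.7702, 24.409, -46.8129, 92.6634, 19.4847, 70.265, -54.3138] [0.6, 0.1763, 0.137] [-179.869, -1.1507, -21.4223] F [-6.2 -3.3 23.9] T [-0.88  1.45 -0.  ] w 0.0004
```

Bottomed: 24 N with no further travel. Coming away upward.

Request:
carry_out([
  {"grip": 1, "dp": [0, 0, -0.008], "rotation": [0, 0, 0]},
  {"grip": 1, "dp": [0, 0, -0.015], "rotation": [0, 0, 0]},
  {"grip": 1, "dp": [0, 0, -0.025], "rotation": [0, 0, 0]},
  {"grip": 1, "dp": [0, 0, -0.03], "rotation": [0, 0, 0]},
  {"grip": 1, "dp": [0, 0, -0.03], "rotation": [0, 0, 0]},
  {"grip": 1, "dp": [-0.03, 0.01, -0.02], "rotation": [0, 0, 0]},
  {"grip": 1, "dp": [-0.035, 0.015, 0], "rotation": [0, 0, 0]},
  {"grip": 1, "dp": [-0.035, 0.015, 0], "rotation": [0, 0, 0]},
])

```text
time_s: 19.45
tool_pos: [0.4942, 0.1773, 0.2711]
tool_rot: [-179.4, -1.4, -21.6]
force: [-0.4, -0.9, 1.4]
grip_width: 0.0008
```

Request:
carry_out([
  {"grip": 1, "dp": [-0.02, 0.035, 0], "rotation": [0, 0, 0]},
  {"grip": 1, "dp": [-0.02, 0.035, 0], "rotation": [0, 0, 0]},
  {"grip": 1, "dp": [-0.01, 0.038, 0], "rotation": [0, 0, 0]},
  {"grip": 1, "dp": [0, 0.038, 0], "rotation": [0, 0, 0]},
  {"grip": 1, "dp": [0, 0.038, 0], "rotation": [0, 0, 0]},
  {"grip": 1, "dp": [0, 0, 0], "rotation": [0, 0, 0]},
])

```text
time_s: 19.95
tool_pos: [0.3821, 0.0451, 0.2673]
tool_rot: [-179.3, -1.4, -21.4]
force: [0.5, 0.6, -0.4]
grip_width: 0.0005
```

```bash
python3 log.py; python3 - <<'E'
from h import *
a=env.read_camera("top")[:,:,::-1];b=env.read_camera("side")[200:350,200:350,::-1]
u,v=proj("top",np.array([.596,.172,.1])).astype(int)
cv2.imwrite("pics/a8.png",np.vstack([np.hstack([cv2.resize(b,(400,400),interpolation=2),cv2.resize(a[v-30:v+30,u-30:u+30],(400,400),interpolation=2)]),cv2.resize(a[130:380],(512,200))[:, :].copy() if 0 else cv2.copyMakeBorder(cv2.resize(a[130:380],(512,200)),0,0,0,288,cv2.BORDER_CONSTANT)]))
E
```

```text
19.95 [16.7533, -17.2512, -21.8029, 113.0205, -6.4069, 81.5269, -24.7593] [0.3821, 0.0451, 0.2673] [-179.3057, -1.4178, -21.3854] F [ 0.5  0.6 -0.4] T [ 0.04 -0.11  0.  ] w 0.0005
```

View pics/a8.png

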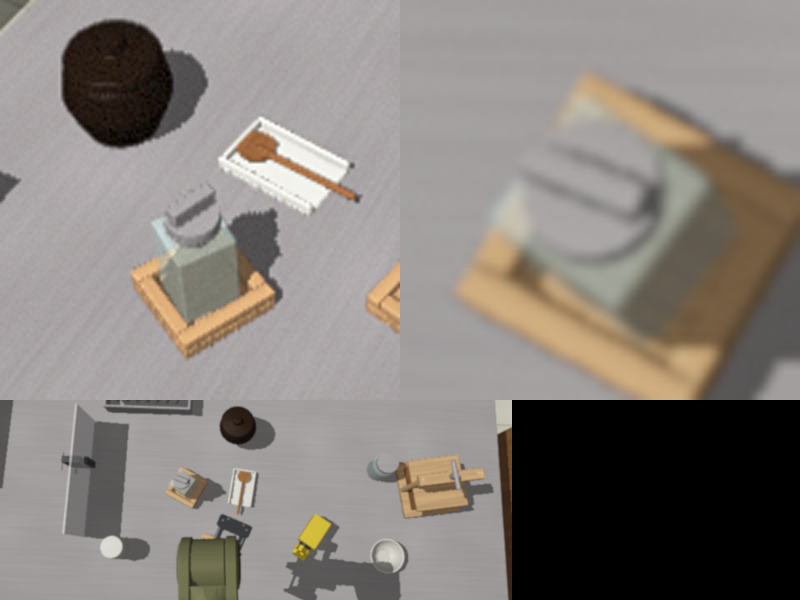

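Final picture: the jar stands locked inside the rails, the bar is turned, and the bystanders and yellow jar are where they were. Joint 2 is near its range end, so I'll ease it off before handing in.

Request:
carry_out([
  {"grip": 1, "dp": [0.02, 0, 0], "rotation": [0, 0, 0]},
  {"grip": 1, "dp": [0.03, 0, 0], "rotation": [0, 0, 0]},
  {"grip": 1, "dp": [0.02, 0, 0], "rotation": [0, 0, 0]},
  {"grip": 1, "dp": [0, 0, 0], "rotation": [0, 0, 0]},
])

```text
time_s: 20.38
tool_pos: [0.4521, 0.0293, 0.2724]
tool_rot: [-179.2, -2.0, -20.5]
force: [-0.7, 0.4, 0.6]
grip_width: 0.0002
```

```bash
python3 log.py; python3 -c "
from cell import env
print(env.sign_off())"
```

```text
20.38 [18.7301, -8.345, -23.1125, 105.7813, -3.2166, 79.792, -24.2268] [0.4521, 0.0293, 0.2724] [-179.2025, -1.9697, -20.5287] F [-0.7  0.4  0.6] T [-0.    0.05  0.  ] w 0.0002
the job is handed in; nothing more can be done
None
```

The job is done and handed in at 20.4 s. The jar stands upright between the rails of the left-hand stand. I released it there, then gripped the cap's bar, pressed it to the bottom, turned it clockwise to its hard stop and let it spring up. A last press with shut fingers went to the bottom, and I came away.

**Checks that agreed:**
- **Turn:** the cap turned about 70° by the tool, and the torque jumped from 0.14 to 0.59 N m at the stop.
- **Seating press:** the force rose to 24 N with no further travel, against about 11 N for the spring.
- **Last pictures:** the jar is inside the rails with its bar turned. The bystanders and the yellow look-alike look unmoved by eye; I did not measure them.

**Checks that were off or missing:**
- **Jar height:** the jar touched the stand floor about 4 mm higher than I had worked out, which I put down to my estimate of where I gripped it.
- **Jar rotation:** it probably turned a few degrees in the rails' play during the locking turn.
- **Cap height:** I did not measure the locked cap's roughly 3 mm position. I inferred it from the tool force falling to zero on release and from the pictures.
- **Joint range:** joint 2 came within 0.1° of its range end on the way out, without passing it, and I eased it back before handing in.

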